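Lock up a row of brass die blanks for engraving

TASK

Set up the green lock-up fixture for engraving: first, before loading anything, turn the round black cam knob slowly clockwise until you feel it drop into its hidden notch, which locks the end jaw, and leave it resting there. Then pack every brass blank on the bench side by side, flat in the channel against the jaw, and make the row up to four blocks with white nylon fillers. Last, slide the blue wedge flat on the plate, thin end first, into the gap at the end wall and drive it until the row is locked tight, leaving the pitch bowl, loupe, graver and jar where they stand.

Things in the scene. Friction and masses are not known exactly. Their poses are not given: they have to be found in the camera images.
- fixture: green fixture fixed to the bench, origin on it; x points away from the robot, y along the row. Plate x -50..50, y -85..159 mm, and for the wedge an apron to x -110, y -85..-10; top z 12 = channel floor. Rails 6 mm high, y -28..87, inner faces x +-22.5. Four blocks, 40 mm side along x, run from the jaw face (y 60 when locked) to y -36 mm. Then the wedge gap; end wall face y = -51 + x/6 mm, top z 38, open to -x, so the gap narrows to +x
- jaw_face (a point): centre of the face of the steel jaw (40 wide, 26 mm high, its top at z 38 mm) at the +y end of the row, looking to -y. The cam knob moves it 2 mm towards -y for each radian turned clockwise; it starts 1.8 to 4.6 mm short and stands at fixture y 60 mm when the knob is in its notch
- knob_grip (a point): on the upright axis of the round black cam knob, at gripping height (z 71 mm). Knob 41 mm wide, z 54 to 84 mm, unmarked, axis at fixture x 0, y 122 mm, over a 62 mm square housing, top z 50. Turning clockwise, notch 0.9 to 2.3 rad on, end stop 0.7 rad past it. Drag about 0.1 N m; at the notch a spring ball drops in: drag falls below zero, then it needs about 0.5 N m to turn on or back. Left alone it centres
- blank1_c (a point): brass die blank, a solid block 40 (x) x 24 (y) x 30 (z) mm, 0.24 kg; this point is its centre, 15 mm above its underside; x runs along its 40 mm side. Two to four of the four blanks are on the bench; an absent one reads None from the start
- blank2_c (a point): brass die blank, a solid block 40 (x) x 24 (y) x 30 (z) mm, 0.24 kg; this point is its centre, 15 mm above its underside; x runs along its 40 mm side. Two to four of the four blanks are on the bench; an absent one reads None from the start
- blank3_c (a point): brass die blank, a solid block 40 (x) x 24 (y) x 30 (z) mm, 0.24 kg; this point is its centre, 15 mm above its underside; x runs along its 40 mm side. Two to four of the four blanks are on the bench; an absent one reads None from the start
- blank4_c (a point): brass die blank, a solid block 40 (x) x 24 (y) x 30 (z) mm, 0.24 kg; this point is its centre, 15 mm above its underside; x runs along its 40 mm side. Two to four of the four blanks are on the bench; an absent one reads None from the start
- filler1_c (a point): white nylon filler block 40 (x) x 24 (y) x 26 (z) mm, 30 g; this point is its centre, 13 mm above its underside; x along its 40 mm side. Both fillers are always on the bench
- filler2_c (a point): white nylon filler block 40 (x) x 24 (y) x 26 (z) mm, 30 g; this point is its centre, 13 mm above its underside; x along its 40 mm side. Both fillers are always on the bench
- wedge_head (a point): blue waxed wood wedge lying flat, 90 g. Point: centre of its head, a block 32 (x) x 20 (y) x 30 (z) mm, 15 mm up; grip it across y. From the head the blade, 96 long, 22 mm high, runs in +x: one side straight at y +12 mm, the other slants 1:6; 24 mm wide at x 15, 8 mm at the tip, x 111 mm. Tight, axes along the fixture's, it is near fixture x -67, y -48, z 27 mm; without four blocks it slides through
- wedge: the same wedge: origin on the underside, 63 mm in +x and 4 mm in +y from the head's centre. A slow push of 10 to 20 N on the end of the head drives it tight, and it then holds by friction
- pitch_bowl: bystander: iron bowl of brown pitch, 120 mm across, 66 mm high; origin under its centre
- loupe: bystander: black eye loupe standing, 38 mm across, 40 mm high; origin under its centre
- graver: bystander: graver with mushroom handle lying, about 125 mm long along its x; origin below the ferrule
- polish_jar: bystander: small jar, 56 mm across, 55 mm high; origin under its centre
Mind the look-alikes: they are no part of the job. There is more than one size of the wedge; the job needs the smallest. What is shaped like the part that bears blank1_c but purple is not meant.

How it is judged:
By the outcome, as a careful person would: the job done as asked, in the order asked, and still so for the second after the job is handed in, with the robot touching nothing.
Of blank1, blank2, blank3, blank4 only 2 to 4 are there at a start; the rules pass over those that are not, and their reading is None.
At some moment in a run one of wedge may be knocked a few centimetres aside while the robot is not near it.
It also fails if it takes over 210 s, if anything falls off the work surface, if the arm or the gripper's body presses on something with over 40 N, if the wrist force passes 120 N, or if a joint passes its speed limit or range.

ROBOT

A 6-joint arm with a two-finger parallel gripper is mounted at the origin on the work surface. World frame = base frame: x ahead of the robot, y to its left, z up, the work surface at z = 0. Lengths are in mm, angles in rad, forces in N, time in s.
With the tool pointing down it reaches from about 350 to 875 mm from the base axis. Payload 4.2 kg.
Tool frame: the origin (TCP) lies between the finger pads; the fingertips stand 25 mm ahead of it and the grasp point (between the pads) lies 6 mm ahead of it; z points along the fingers, y is the line along which they close (so a half turn about z gives the same grasp; the last joint's range is limited). The gripper opens to 85 mm and grips with 20 to 120 N. Pads are 22 mm wide; open, the fingers measure 114 mm over their backs; the gripper's body (76 mm by 85 mm) begins 54 mm behind the grasp point. The pads swing forward as they close: fully open they stand 13 mm farther back than shut.
Start: joints at [-0.893, 0.385, 0.008, 0, -1.194, -0.259], TCP at [254.178, -570.958, 256.312] pointing down, gripper open.
Joint ranges: [-3.14, 3.14], [-1.21, 2.06], [-1.07, 1.41], [-3.16, 2.05], [-2.99, -0.16], [-3.1, 3.1]. Speed limits (rad/s): [2.79, 2.79, 3.14, 3.14, 3.14, 3.14].

INTERFACE

Orientations are given as a unit quaternion [x, y, z, w].
In Python, from bench import read_state, get_image, job_done gives the robot as it stands.
- The arm moves only by the tool play_rows, never from a script. Its argument "series" is a list of rows, each a list of 6 numbers: the shift along the world's x, y, z in mm, then the turn, a rotation vector about the world's x, y, z in units of 6 degrees (1.0 is 6 degrees). A call has 1 to 20 rows; each row shifts and turns the commanded pose from where the row before left it; what a row does not reach is not made up. A row lasts 1/12 s, in which the tool goes at most 41.7 mm and 7.16 degrees, less where a joint would pass 70% of its speed; a pose out of reach is approached as far as the arm can. A call is refused whole if a number of a shift passes 41.7 or a number of a turn 1, either way. A call with a gripper value outside its range is refused whole. "gripper" is the opening, from 0 (shut) to 1 (fully open), set as the call begins (left out, the last holds). The fingers move at their own pace and stop on an object; the grip force is fixed at half the most. Time passes only in rows, so rows that do not move let the fingers close. It gives the time, the measured TCP pose, the force, the opening and the grip force at its end, in the units of the state.
- read_state(): the state, without advancing time (a new reading comes with each control period).
- get_image(name): name is "scene" or "top"; returns a dict with "image" (400x640x3 uint8, red, green, blue), "fx", "fy", "cx", "cy" (pixels), "dist_coeffs" ([k1, k2, p1, p2, k3] as OpenCV has them; the pictures are not rectified), "eye" and "rotation" of the camera in the world. Camera axes: x right, y down, z forward; pixel columns grow to the right and rows downward; lengths in mm; the calibration is good to about 2 mm. A picture is of the moment at which its call begins. There is no depth.
- job_done(): hands the job in; it is judged then, once.
The state is a dict: "clock": time; "joints": joint angles; "joint_vel": joint speeds; "joint_efforts": joint torques, N m; "position": TCP position; "ee_rot": TCP orientation; "contact_force": force on the tool from outside, world axes, zero at the start; "wrist_torque": the same for the moment, N m; "gripper_width": finger opening in mm; "grasp_force": force on a finger pad.
Only numpy, scipy, OpenCV 4.12 (cv2) and the standard library are available. Lean on these libraries where they do the work, as an engineer would, in place of code of your own. Each camera call takes 0.05 s, during which the arm holds its last target. There are 200 camera calls.

## Working session

There is one attempt and no reset: what is moved stays moved. The work goes in short steps, Python scripts to look and compute and a tool call to move; the robot and the scene stay as the last step left them, time stands still between calls to the robot, and variables do not carry over. Pictures are saved under pics/ and viewed, at most 14 in all, crops included, and the job is handed in when it is done.

Besides the shell and the picture viewer there is one more tool, called after "Request:" as name([rows], argument=value, ...), one row to a line, values as JSON. play_rows: Moves the arm, as the interface text tells. Its arguments: {"type":"object","properties":{"series":{"type":"array","items":{"type":"array","items":{"type":"number"}}},"gripper":{"type":"number"}},"required":["series"]}

```bash
mkdir -p pics; ls; python3 - <<'E'
from bench import *
import cv2
print(read_state())
for n in("scene","top"):
    d=get_image(n); cv2.imwrite(f"pics/{n}0.png",d["image"][:,:,::-1]); print({k:v for k,v in d.items() if k!="image"})
E
```

```text
pics
{'clock': 0.0, 'joints': array([-8.93383611e-01,  3.85501111e-01,  6.65197056e-03, -4.97680479e-04,
       -1.19400076e+00, -2.58584013e-01]), 'joint_vel': array([-0.00029513,  0.00174412,  0.00050004,  0.00074072, -0.00042031,
        0.00100126]), 'joint_efforts': array([ 5.65690989e-04, -3.92293668e+01,  1.88404566e+01,  4.18617100e+00,
       -4.57910879e-03,  1.01839723e-05]), 'position': array([ 253.97976422, -570.49451325,  255.26542454]), 'ee_rot': array([-2.07797174e-01,  9.78171369e-01,  1.02071297e-03, -2.56763894e-04]), 'contact_force': array([ 0.17392357, -0.57548195,  0.37482535]), 'wrist_torque': array([ 0.01243515,  0.01743094, -0.02902873]), 'grasp_force': 0.0, 'gripper_width': 85.39803389337813}
{'fx': 491.2864589893627, 'fy': 491.2864589893627, 'cx': 327.5818105066483, 'cy': 195.45823329242177, 'dist_coeffs': array([0.05111132, 0.        , 0.        , 0.        , 0.        ]), 'eye': array([1566.65364434, -115.89653331,  798.78366547]), 'rotation': array([ 0.68557117,  0.56349932, -0.29187706, -0.35674707])}
{'fx': 364.36456927473733, 'fy': 364.36456927473733, 'cx': 321.1658493706346, 'cy': 200.95168098255033, 'dist_coeffs': array([-0.02769536,  0.        ,  0.        ,  0.        ,  0.        ]), 'eye': array([450.98624021,  81.79812579, 987.70656981]), 'rotation': array([ 0.71664657, -0.69598432,  0.02625067, -0.03652974])}
```

View pics/scene0.png

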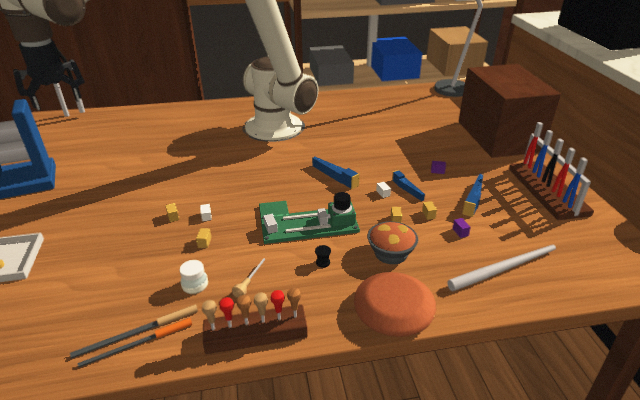

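View pics/top0.png

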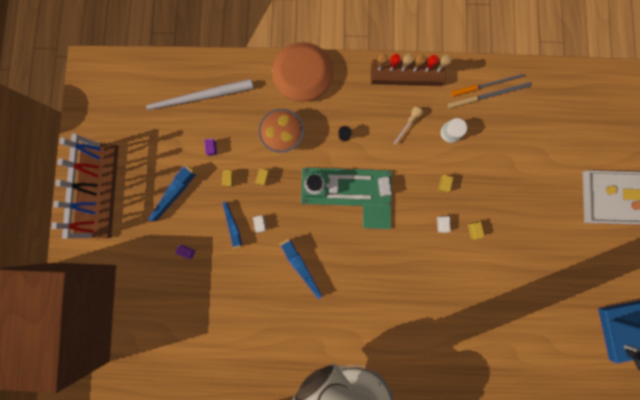

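```bash
cat > h.py <<'E'
import numpy as np, cv2
from bench import *
from scipy.spatial.transform import Rotation as R
def ray(d,uv):
    K=np.array([[d["fx"],0,d["cx"]],[0,d["fy"],d["cy"]],[0,0,1]])
    p=cv2.undistortPoints(np.array(uv,float).reshape(-1,1,2),K,d["dist_coeffs"])[:,0]
    return R.from_quat(d["rotation"]).apply(np.c_[p,np.ones(len(p))])
def plane(d,uv,z):
    r=ray(d,uv); return d["eye"]+r*((z-d["eye"][2])/r[:,2])[:,None]
def proj(d,P):
    Rm=R.from_quat(d["rotation"]).inv()
    K=np.array([[d["fx"],0,d["cx"]],[0,d["fy"],d["cy"]],[0,0,1]])
    c=Rm.apply(np.atleast_2d(P)-d["eye"])
    return cv2.projectPoints(c,np.zeros(3),np.zeros(3),K,d["dist_coeffs"])[0][:,0]
def blobs(d,lo,hi,amin=30,amax=3000):
    hsv=cv2.cvtColor(d["image"],cv2.COLOR_RGB2HSV)
    m=cv2.inRange(hsv,lo,hi)
    return [c for c in cv2.findContours(m,cv2.RETR_EXTERNAL,cv2.CHAIN_APPROX_NONE)[0] if amin<=cv2.contourArea(c)<=amax]
E
python3 - <<'E'
from h import *
t=get_image("top"); s=get_image("scene")
print(plane(t,[[345,385],[305,170],[393,228]],12))
I=t["image"][130:310,140:500]; cv2.imwrite("pics/t1.png",cv2.resize(I,None,fx=2.2,fy=2.2,interpolation=cv2.INTER_CUBIC)[:,:,::-1])
I=s["image"][140:260,140:500]; cv2.imwrite("pics/s1.png",cv2.resize(I,None,fx=2.2,fy=2.2,interpolation=cv2.INTER_CUBIC)[:,:,::-1])
hsv=cv2.cvtColor(t["image"],cv2.COLOR_RGB2HSV)
for p in [(227,178),(262,177),(446,183),(476,230),(259,224),(443,224),(232,223),(300,268),(380,215),(250,205),(210,147)]: print(p,hsv[p[1],p[0]],t["image"][p[1],p[0]])
E
```

```text
[[ 61.31588821  21.34514845  12.        ]
 [620.62808222 143.62881621  12.        ]
 [470.75035432 -96.41132685  12.        ]]
(227, 178) [ 21 184 182] [182 143  51]
(262, 177) [ 21 184 184] [184 145  51]
(446, 183) [ 21 184 182] [182 143  51]
(476, 230) [ 21 187 181] [181 142  48]
(259, 224) [ 14  30 204] [204 191 180]
(443, 224) [ 14  31 203] [203 190 178]
(232, 223) [105 174 126] [ 40  84 126]
(300, 268) [105 169 125] [ 42  84 125]
(380, 215) [ 69 115 109] [ 60 109  75]
(250, 205) [ 15 173 152] [152  99  49]
(210, 147) [144 156 131] [116  51 131]
```

View pics/t1.png

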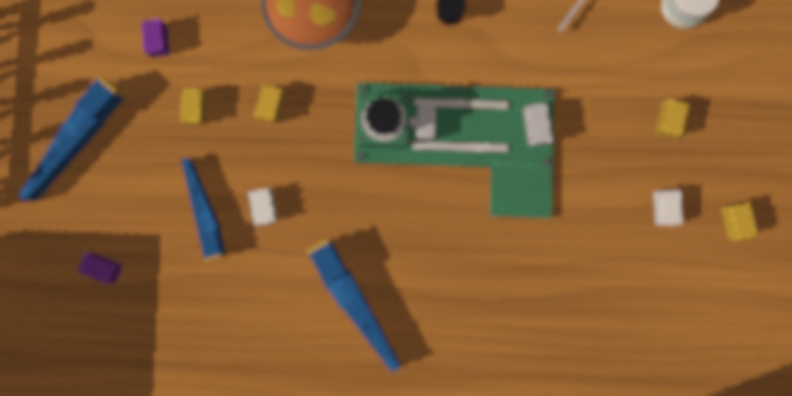

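View pics/s1.png

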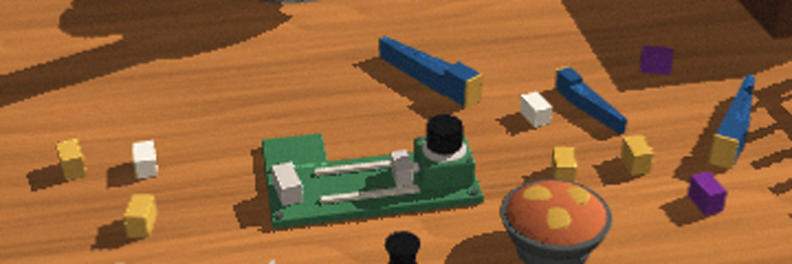

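Four brass blanks at top px (227,178), (262,177), (446,183), (476,230), so no filler is needed. The fillers are at (259,224) and (443,224). There are three blue wedges: (172,194), (300,268) and (232,223). The last is visibly the smallest, and I'll check its length. Purple blocks at (210,147) and (185,252) are decoys. Next I'll measure.

```bash
cat > meas.py <<'E'
from h import *
def cen(c):
    m=cv2.moments(c); return [m["m10"]/m["m00"],m["m01"]/m["m00"]]
def run():
    t=get_image("top"); s=get_image("scene")
    for nm,lo,hi,z in [("brass",(19,150,90),(25,255,255),15),("white",(0,0,150),(30,70,255),13),("blue",(98,120,40),(112,255,255),11)]:
        for d,n in((t,"top"),(s,"sc")):
            for c in blobs(d,lo,hi,40):
                p=plane(d,[cen(c)],z)[0]
                if not(300<p[0]<800 and -400<p[1]<450):continue
                q=plane(d,c.reshape(-1,2),z)[:,:2].astype(np.float32)
                r=cv2.minAreaRect(q)
                print(nm,n,np.round(cen(c)),p[:2].round(1),"rect",np.round(r[0],1),np.round(r[1],1),round(r[2],1))
    return t,s
E
python3 - <<'E'
from meas import *
t,s=run()
for d,n in((t,"top"),(s,"sc")):
    for c in blobs(d,(50,70,40),(85,255,255),500,9000):
        a=cv2.approxPolyDP(c,3,True).reshape(-1,2); print(n,cv2.contourArea(c)); print(np.c_[a,plane(d,a,12)[:,:2].round(1)])
    h=[c for c in blobs(d,(0,0,0),(180,255,38),60,1500)]
    for c in h: print(n,"black",cen(c),plane(d,[cen(c)],84)[0].round(1),cv2.contourArea(c))
E
```

```text
brass top [476. 230.] [ 471.1 -316.3] rect [ 470.5 -316.3] [42.4 36.7] 12.8
brass top [445. 183.] [ 594.5 -234.7] rect [ 594.6 -234.8] [33.4 45.1] 77.7
brass top [227. 178.] [592.8 354.2] rect [592.6 354.3] [44.2 27.3] 3.0
brass top [262. 177.] [598.9 259.9] rect [598.7 259.7] [28.7 42.5] 76.0
brass top [286. 136.] [711.8 198.4] rect [711.1 198.9] [27.2 19.5] 69.3
brass top [283. 120.] [757.3 209.5] rect [757.3 208.7] [22.5 22. ] 1.4
brass sc [394. 239.] [686.8 225.6] rect [687.1 225.7] [22.6 30.4] 79.0
brass sc [204. 237.] [ 590.2 -232.6] rect [ 590.3 -232.9] [32.8 67.6] 85.2
brass sc [396. 212.] [581.7 265.1] rect [586.7 265.4] [23.5 54.8] 72.6
brass sc [172. 211.] [ 466.  -314.4] rect [ 467.8 -313.8] [77.9 22.5] 12.8
brass sc [430. 209.] [588.5 357. ] rect [590.5 355.8] [35.2 71. ] 79.0
brass sc [355. 181.] [415.2 195.4] rect [416.3 194.6] [17.6 74.6] 75.9
white top [443. 224.] [ 485.9 -230.3] rect [ 486.6 -229.7] [40.  32.4] 1.6
white top [258. 224.] [471.6 263.7] rect [471.7 264. ] [41.6 25.8] 13.8
white top [348. 196.] [552.5  24.3] rect [551.7  22.9] [  8.1 107.4] 1.6
white to
[... 1659 characters left out ...]
1.5  81.3]
 [286.  233.  609.7 -31. ]
 [286.  228.  589.9 -28.5]
 [319.  224.  590.   56.8]
 [317.  217.  560.   57. ]
 [283.  220.  555.6 -32. ]
 [283.  215.  534.3 -29.4]
 [316.  211.  533.8  59. ]
 [289.  214.  533.  -13.3]
 [285.  201.  472.6 -16.3]]
sc black [636.8666666666667, 376.85] [1171.8  478.7   84. ] 60.0
sc black [606.648070664807, 337.9948860994886] [1094.1  482.2   84. ] 358.5
sc black [322.6579710144927, 255.89710144927534] [789.3  28.8  84. ] 230.0
sc black [341.6308161708619, 200.78184591914567] [598.8 113.1  84. ] 218.5
sc black [549.891823899371, 169.28553459119496] [564.2 698.8  84. ] 132.5
sc black [185.59649122807016, 13.988304093567251] [-1182.   -322.2    84. ] 85.5
```

```bash
cat > edge.py <<'E'
from h import *
def edge(d,o,yaw,P,n,z=12,span=10,f=lambda i:i[...,1]-i[...,0],plot=False):
    "P: fixture points (N,2) on nominal edge; n outward normal; offset of g-r crossing to the outside"
    c,s=np.cos(yaw),np.sin(yaw);M=np.array([[c,-s],[s,c]])
    off=np.linspace(-span,span,81); out=[]
    img=f(cv2.GaussianBlur(d["image"],(0,0),.6).astype(np.float32))
    for p in P:
        q=(np.array(p)+off[:,None]*np.array(n))@M.T+o
        uv=proj(d,np.c_[q,np.full(len(q),z)]).astype(np.float32)
        v=cv2.remap(img,uv[:,:1],uv[:,1:],cv2.INTER_LINEAR)[:,0]
        g=np.abs(np.gradient(v)); k=g.argmax(); w=slice(max(0,k-8),k+9)
        out.append((g[w]*off[w]).sum()/g[w].sum())
    return np.array(out)
E
python3 - <<'E'
from edge import *
o=np.array([583,-4.]);L=np.linspace
E={"x+50":([(50,y) for y in L(-75,60,10)],(1,0)),"x-50":([(-50,y) for y in L(0,145,10)],(-1,0)),"ap-110":([(-110,y) for y in L(-75,-20,8)],(-1,0)),"y-85":([(x,-85) for x in L(-100,-10,10)],(0,-1)),"y159":([(x,159) for x in L(-40,40,10)],(0,1)),"apy-10":([(x,-10) for x in L(-105,-60,8)],(0,1))}
for n in("top","scene"):
    d=get_image(n)
    for k,(P,nn) in E.items(): print(n,k,edge(d,o,0,P,nn,span=14).round(1))
E
```

```text
top x+50 [-5.9 -6.  -6.3 -5.7 -5.2 -5.1 -4.9 -4.5 -6.  -3.1]
top x-50 [4.6 2.2 2.7 3.8 2.9 3.8 4.6 2.1 2.6 3.9]
top ap-110 [4.2 3.8 4.7 1.9 4.1 2.7 3.3 3. ]
top y-85 [ 1.  -0.2  0.4  1.   0.1 -0.4  0.2 -0.7  2.1  2.7]
top y159 [-1.8 -2.4 -1.2 -3.7 -2.2 -2.6 -1.8 -2.4 -2.9 -1.7]
top apy-10 [-1.3 -0.4 -1.  -0.4 -1.1 -0.2 -1.  -0.2]
scene x+50 [7.1 6.6 7.8 5.8 7.9 7.8 7.7 7.4 7.7 7. ]
scene x-50 [  4.3   5.7   4.6   3.4   6.5  12.6   6.  -11.9  -5.9  -7.1]
scene ap-110 [4.5 5.4 4.5 4.3 5.1 4.5 4.2 4.6]
scene y-85 [-0.4 -1.2 -0.6 -0.4 -0.9 -0.5  0.4 -0.4 -0.5  0.3]
scene y159 [ 5.5  4.7  5.3  3.9  1.7 -0.6 -0.8 -0.8 -0.4 -1. ]
scene apy-10 [ 1.4 -0.1  0.2  0.9 -0.1 -0.2 -0.2  0.1]
```

```bash
python3 - <<'E'
from meas import *
t=get_image("top");s=get_image("scene")
tiles=[]
for d,pts in((t,[(227,178),(262,177),(446,183),(476,230)]),(s,[(430,209),(396,212),(204,237),(172,211)])):
    row=[]
    for (u,v) in pts:
        I=cv2.resize(d["image"][v-15:v+15,u-15:u+15],None,fx=6.6,fy=6.6,interpolation=cv2.INTER_CUBIC)
        row.append(I)
        B=cv2.resize(d["image"][v-20:v+20,u-20:u+20],None,fx=8,fy=8,interpolation=cv2.INTER_LINEAR)
        hsv=cv2.cvtColor(B,cv2.COLOR_RGB2HSV)
        for lo in ((18,150,120),(18,150,40)):
            m=cv2.inRange(hsv,lo,(27,255,255)); cs=cv2.findContours(m,0,1)[0]; c=max(cs,key=cv2.contourArea)
            f=lambda x:(np.array(x)+.5)/8-.5+[u-20,v-20]
            q=plane(d,f(c.reshape(-1,2)),30 if lo[2]>99 else 15)[:,:2].astype(np.float32); r=cv2.minAreaRect(q)
            print(u,v,lo[2],"cen@15",plane(d,[f(cen(c))],15)[0][:2].round(1),"@30",plane(d,[f(cen(c))],30)[0][:2].round(1),np.round(r[1],1),round(r[2],1))
    tiles.append(np.hstack(row))
cv2.imwrite("pics/bl.png",np.vstack(tiles)[:,:,::-1])
E
```

```text
227 178 120 cen@15 [592.9 356.1] @30 [590.7 351.8] [46.5 28.7] 1.5
227 178 40 cen@15 [592.8 354.2] @30 [590.7 350. ] [47.3 33.4] 0.2
262 177 120 cen@15 [598.8 261.2] @30 [596.6 258.5] [29.3 45.5] 78.5
262 177 40 cen@15 [598.7 260. ] @30 [596.4 257.2] [31.8 46.2] 76.9
446 183 120 cen@15 [ 594.2 -234.3] @30 [ 592.  -229.5] [35.7 48.5] 78.0
446 183 40 cen@15 [ 594.3 -234.6] @30 [ 592.1 -229.7] [36.4 49.3] 78.0
476 230 120 cen@15 [ 470.9 -316.1] @30 [ 470.6 -310. ] [44.8 38.7] 14.0
476 230 40 cen@15 [ 470.9 -316.2] @30 [ 470.6 -310.1] [45.3 39.8] 13.6
430 209 120 cen@15 [588.7 358.4] @30 [607.4 349.3] [30.4 76.4] 78.5
430 209 40 cen@15 [590.3 354.7] @30 [609.  345.7] [35.3 81.2] 69.2
396 212 120 cen@15 [589.5 264.2] @30 [608.2 256.9] [26.8 65.9] 77.1
396 212 40 cen@15 [590.4 262.8] @30 [609.  255.6] [29.1 66.9] 71.0
204 237 120 cen@15 [ 590.8 -232.8] @30 [ 609.4 -230.5] [35.  73.1] 82.6
204 237 40 cen@15 [ 590.9 -232.8] @30 [ 609.6 -230.6] [35.2 76.1] 86.3
172 211 120 cen@15 [ 467.1 -314.3] @30 [ 488.2 -310.5] [80.4 25.6] 12.6
172 211 40 cen@15 [ 467.7 -314.3] @30 [ 488.7 -310.5] [82.2 26.5] 11.6
```

View pics/bl.png

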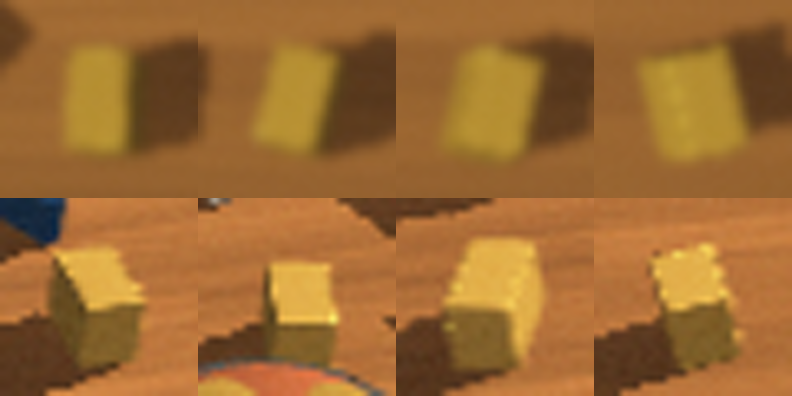

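Row 1 shows the blanks in the top view, which gives yaws of about -2, -13, -12 and +13 deg. Row 2 shows the same four in the scene view. All are 40 x 24 brass. The fixture origin is about (578.6, -4.8) with yaw about 0. Now the knob.

Request:
play_rows([
  [18, 38.2, 0, 0, 0, 0.9],
  [18, 38.2, 0, 0, 0, 0.9],
  [18, 38.2, 0, 0, 0, 0.9],
  [18, 38.2, 0, 0, 0, 0.9],
  [18, 38.2, 0, 0, 0, 0.9],
  [18, 38.2, 0, 0, 0, 0.9],
  [18, 38.2, 0, 0, 0, 0.9],
  [18, 38.2, 0, 0, 0, 0.9],
  [18, 38.2, 0, 0, 0, 0.9],
  [18, 38.2, 0, 0, 0, 0.9],
  [18, 38.2, 0, 0, 0, 0.9],
  [18, 38.2, 0, 0, 0, 0.9],
  [18, 38.2, 0, 0, 0, 0.9],
  [18, 38.2, 0, 0, 0, 0.9],
  [18, 38.2, 0, 0, 0, 0.9],
  [18, 38.2, 0, 0, 0, 0.9],
  [18, 38.2, 0, 0, 0, 0.9],
  [18, 38.2, 0, 0, 0, 0.9],
  [0, 0, 0, 0, 0, 0],
  [0, 0, 0, 0, 0, 0],
], gripper=1)

```text
clock: 2.17
position: [574.3, 109.6, 255.5]
ee_rot: [0.872, -0.49, -0.0, 0.0]
contact_force: [-0.1, -0.3, 0.7]
gripper_width: 85.7
grasp_force: 0.0
```

```bash
cat > st.py <<'E'
from h import *
s=read_state();Rm=R.from_quat(s["ee_rot"]).as_matrix()
print("t",round(s["clock"],2),"pos",s["position"].round(1),"close-axis deg",round(np.degrees(np.arctan2(Rm[1,1],Rm[0,1])),1),"z",Rm[:,2].round(3),"j",s["joints"].round(2),"F",s["contact_force"].round(1),"T",s["wrist_torque"].round(3),"w",round(s["gripper_width"],1),"g",round(s["grasp_force"],1))
E
python3 st.py
```

```text
t 2.17 pos [574.3 109.6 255.5] close-axis deg -148.6 z [-0.001 -0.    -1.   ] j [ 0.47  0.32 -0.1  -0.   -1.16  0.08] F [-0.1 -0.3  0.7] T [-0.111  0.015  0.026] w 85.7 g 0.0
```

Request:
play_rows([
  [4.3, 7.6, -30, 0, 0, 0],
  [0, 0, -35, 0, 0, 0],
  [0, 0, -35, 0, 0, 0],
  [0, 0, -30, 0, 0, 0],
  [0, 0, -20, 0, 0, 0],
  [0, 0, -15, 0, 0, 0],
  [0, 0, -10.5, 0, 0, 0],
  [0, 0, 0, 0, 0, 0],
  [0, 0, 0, 0, 0, 0],
])

```text
clock: 2.92
position: [578.3, 114.5, 81.2]
ee_rot: [0.871, -0.491, 0.0, 0.0]
contact_force: [-0.1, 0.5, 0.8]
gripper_width: 85.6
grasp_force: 0.0
```

```bash
python3 st.py; python3 - <<'E'
from h import *
t=get_image("top");s=get_image("scene")
a=cv2.resize(t["image"][150:240,290:410],(396,297),interpolation=2);b=cv2.resize(s["image"][160:250,250:370],(396,297),interpolation=2)
cv2.imwrite("pics/k1.png",np.hstack([a,b])[:,:,::-1])
E
```

```text
t 2.92 pos [578.3 114.5  81.2] close-axis deg -148.8 z [ 0. -0. -1.] j [ 0.47  0.5  -0.29  0.   -0.77  0.07] F [-0.1  0.5  0.8] T [-0.005 -0.029  0.01 ] w 85.6 g 0.0
```

View pics/k1.png

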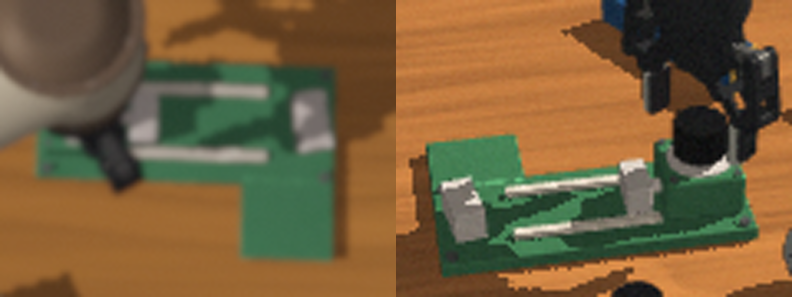

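The fingers straddle the knob, with the knob at crop (700,130) between fingers at (655,90) and (745,130). I'll correct y slightly and close.

Request:
play_rows([
  [0.3, 2.6, 0, 0, 0, 0],
  [0, 0, -1, 0, 0, 0],
  [0, 0, 0, 0, 0, 0],
], gripper=0.6)

```text
clock: 3.27
position: [578.7, 118.0, 80.5]
ee_rot: [0.871, -0.491, 0.0, -0.001]
contact_force: [-0.1, 0.2, -0.1]
gripper_width: 52.3
grasp_force: 0.0
```

Request:
play_rows([
  [0, 0, 0, 0, 0, 0],
  [0, 0, 0, 0, 0, 0],
  [0, 0, 0, 0, 0, 0],
  [0, 0, 0, 0, 0, 0],
  [0, 0, 0, 0, 0, 0],
  [0, 0, 0, 0, 0, 0],
  [0, 0, 0, 0, 0, 0],
  [0, 0, 0, 0, 0, 0],
], gripper=0.3)

```text
clock: 3.93
position: [578.3, 117.7, 80.5]
ee_rot: [0.871, -0.491, 0.0, 0.0]
contact_force: [-2.5, 0.7, 5.8]
gripper_width: 39.3
grasp_force: 60.5
```

```bash
python3 st.py
```

```text
t 3.93 pos [578.3 117.7  80.5] close-axis deg -148.8 z [-0. -0. -1.] j [ 0.48  0.51 -0.29  0.   -0.77  0.07] F [-2.5  0.7  5.8] T [0.028 0.818 0.001] w 39.3 g 60.5
```

Request:
play_rows([
  [0, 0, 0, 0, 0, -0.25],
  [0, 0, 0, 0, 0, -0.25],
  [0, 0, 0, 0, 0, -0.25],
  [0, 0, 0, 0, 0, -0.25],
  [0, 0, 0, 0, 0, -0.25],
  [0, 0, 0, 0, 0, -0.25],
  [0, 0, 0, 0, 0, -0.25],
  [0, 0, 0, 0, 0, -0.25],
])

```text
clock: 4.6
position: [578.6, 117.8, 80.5]
ee_rot: [0.815, -0.58, 0.0, -0.0]
contact_force: [-2.2, 0.6, 5.3]
gripper_width: 39.8
grasp_force: 60.5
```

```bash
python3 st.py
```

```text
t 4.6 pos [578.6 117.8  80.5] close-axis deg -160.8 z [ 0. -0. -1.] j [ 0.48  0.51 -0.29  0.   -0.77 -0.14] F [-2.2  0.6  5.3] T [-0.007  0.677 -0.013] w 39.8 g 60.5
```

Request:
play_rows([
  [0, 0, 0, 0, 0, -0.25],
  [0, 0, 0, 0, 0, -0.25],
  [0, 0, 0, 0, 0, -0.25],
  [0, 0, 0, 0, 0, -0.25],
  [0, 0, 0, 0, 0, -0.25],
  [0, 0, 0, 0, 0, -0.25],
  [0, 0, 0, 0, 0, -0.25],
  [0, 0, 0, 0, 0, -0.25],
])

```text
clock: 5.27
position: [578.8, 117.9, 80.5]
ee_rot: [0.75, -0.662, 0.0, -0.0]
contact_force: [-1.3, 0.3, 4.7]
gripper_width: 39.5
grasp_force: 60.4
```

```bash
python3 st.py
```

```text
t 5.27 pos [578.8 117.9  80.5] close-axis deg -172.8 z [ 0.001  0.    -1.   ] j [ 0.48  0.51 -0.29  0.   -0.77 -0.35] F [-1.3  0.3  4.7] T [0.095 0.514 0.086] w 39.5 g 60.4
```

Request:
play_rows([
  [0, 0, 0, 0, 0, -0.25],
  [0, 0, 0, 0, 0, -0.25],
  [0, 0, 0, 0, 0, -0.25],
  [0, 0, 0, 0, 0, -0.25],
  [0, 0, 0, 0, 0, -0.25],
  [0, 0, 0, 0, 0, -0.25],
  [0, 0, 0, 0, 0, -0.25],
  [0, 0, 0, 0, 0, -0.25],
])

```text
clock: 5.93
position: [579.1, 117.9, 80.6]
ee_rot: [-0.677, 0.736, -0.0, 0.001]
contact_force: [-1.1, -0.8, 5.1]
gripper_width: 39.7
grasp_force: 60.4
```

```bash
python3 st.py
```

```text
t 5.93 pos [579.1 117.9  80.6] close-axis deg 175.2 z [ 0.002  0.    -1.   ] j [ 0.47  0.51 -0.29  0.   -0.77 -0.56] F [-1.1 -0.8  5.1] T [-0.001  0.279  0.091] w 39.7 g 60.4
```

Request:
play_rows([
  [0, 0, 0, 0, 0, -0.25],
  [0, 0, 0, 0, 0, -0.25],
  [0, 0, 0, 0, 0, -0.25],
  [0, 0, 0, 0, 0, -0.25],
  [0, 0, 0, 0, 0, -0.25],
  [0, 0, 0, 0, 0, -0.25],
])

```text
clock: 6.43
position: [579.3, 117.9, 80.6]
ee_rot: [-0.617, 0.787, -0.0, 0.001]
contact_force: [0.3, 0.4, 3.5]
gripper_width: 39.6
grasp_force: 60.4
```

```bash
python3 st.py
```

```text
t 6.43 pos [579.3 117.9  80.6] close-axis deg 166.1 z [ 0.002  0.    -1.   ] j [ 0.47  0.51 -0.29  0.   -0.77 -0.72] F [0.3 0.4 3.5] T [-0.165  0.085 -0.042] w 39.6 g 60.4
```

```bash
cat > q.py <<'E'
from h import *
s=read_state();Rm=R.from_quat(s["ee_rot"]).as_matrix()
print(round(np.degrees(np.arctan2(Rm[1,1],Rm[0,1])),1),"Tz",s["wrist_torque"][2].round(3),"e6",s["joint_efforts"][5].round(3),"j6",s["joints"][5].round(4))
E
python3 q.py
```

```text
166.1 Tz -0.042 e6 0.256 j6 -0.7173
```

Request:
play_rows([
  [0, 0, 0, 0, 0, -0.25],
  [0, 0, 0, 0, 0, -0.25],
])

```text
clock: 6.6
position: [579.3, 117.9, 80.6]
ee_rot: [-0.596, 0.803, -0.0, 0.001]
contact_force: [-0.6, -0.5, 3.9]
gripper_width: 39.1
grasp_force: 60.4
```

```bash
python3 q.py
```

```text
163.1 Tz -0.151 e6 0.38 j6 -0.7698
```

Request:
play_rows([
  [0, 0, 0, 0, 0, -0.25],
  [0, 0, 0, 0, 0, -0.25],
])

```text
clock: 6.77
position: [579.4, 117.8, 80.6]
ee_rot: [-0.574, 0.819, -0.0, 0.001]
contact_force: [-0.1, -0.1, 3.8]
gripper_width: 39.1
grasp_force: 60.4
```

```bash
python3 q.py
```

```text
160.1 Tz -0.049 e6 0.277 j6 -0.8222
```

Request:
play_rows([
  [0, 0, 0, 0, 0, -0.25],
  [0, 0, 0, 0, 0, -0.25],
])

```text
clock: 6.93
position: [579.5, 117.8, 80.6]
ee_rot: [-0.553, 0.833, -0.001, 0.001]
contact_force: [-0.1, -0.7, 3.0]
gripper_width: 39.5
grasp_force: 60.4
```

```bash
python3 q.py
```

```text
157.2 Tz 0.278 e6 -0.084 j6 -0.8735
```

Request:
play_rows([
  [0, 0, 0, 0, 0, -0.25],
  [0, 0, 0, 0, 0, -0.25],
])

```text
clock: 7.1
position: [579.5, 117.8, 80.6]
ee_rot: [-0.532, 0.847, -0.001, 0.001]
contact_force: [0.7, -1.6, 2.4]
gripper_width: 39.7
grasp_force: 60.4
```

```bash
python3 q.py
```

```text
154.3 Tz 0.599 e6 -0.425 j6 -0.9247
```

Request:
play_rows([
  [0, 0, 0, 0, 0, 0.2],
  [0, 0, 0, 0, 0, 0.2],
])

```text
clock: 7.27
position: [579.5, 117.8, 80.5]
ee_rot: [-0.55, 0.835, -0.0, 0.001]
contact_force: [0.9, -1.5, 4.8]
gripper_width: 39.5
grasp_force: 60.5
```

```bash
python3 q.py
```

```text
156.8 Tz 0.068 e6 -0.292 j6 -0.8807
```

Request:
play_rows([
  [0, 0, 0, 0, 0, 0.2],
  [0, 0, 0, 0, 0, 0.2],
])

```text
clock: 7.43
position: [579.4, 117.9, 80.5]
ee_rot: [-0.567, 0.824, -0.0, 0.001]
contact_force: [1.6, -1.3, 4.5]
gripper_width: 39.3
grasp_force: 60.6
```

```bash
python3 q.py
```

```text
159.1 Tz -0.179 e6 -0.009 j6 -0.8396
```

The knob dropped into the notch at about 159 deg, 52 deg (0.9 rad) on from the start. Torque fell to -0.15 there, rose to +0.6 beyond it, and I came back to the centre. Releasing now.

Request:
play_rows([
  [0, 0, 0, 0, 0, 0],
  [0, 0, 0, 0, 0, 0],
  [0, 0, 0, 0, 0, 0],
  [0, 0, 20, 0, 0, 0],
  [0, 0, 30, 0, 0, 0],
  [0, 0, 30, 0, 0, 0],
  [0, 0, 30, 0, 0, 0],
], gripper=0.75)

```text
clock: 8.02
position: [577.6, 117.6, 190.1]
ee_rot: [-0.566, 0.824, 0.0, -0.001]
contact_force: [0.8, -0.1, 0.1]
gripper_width: 63.7
grasp_force: 0.0
```

Request:
play_rows([
  [1, 19.7, 0, 0, 0, -0.97],
  [1, 19.7, 0, 0, 0, -0.97],
  [1, 19.7, 0, 0, 0, -0.97],
  [1, 19.7, 0, 0, 0, -0.97],
  [1, 19.7, 0, 0, 0, -0.97],
  [1, 19.7, 0, 0, 0, -0.97],
  [1, 19.7, 0, 0, 0, -0.97],
  [1, 19.7, 0, 0, 0, -0.97],
  [1, 19.7, 0, 0, 0, -0.97],
  [1, 19.7, 0, 0, 0, -0.97],
  [1, 19.7, 0, 0, 0, -0.97],
  [1, 19.7, 0, 0, 0, -0.97],
  [0, 0, 0, 0, 0, 0],
])

```text
clock: 9.1
position: [589.9, 357.2, 188.3]
ee_rot: [0.007, 1.0, -0.0, -0.0]
contact_force: [0.6, 0.6, 1.0]
gripper_width: 64.0
grasp_force: 0.0
```

```bash
python3 st.py; python3 - <<'E'
from h import *
s=get_image("scene");t=get_image("top")
a=cv2.resize(t["image"][150:240,290:410],(396,297),interpolation=2);b=cv2.resize(s["image"][160:250,250:370],(396,297),interpolation=2)
cv2.imwrite("pics/k2.png",np.hstack([a,b])[:,:,::-1])
E
```

```text
t 9.1 pos [589.9 357.2 188.3] close-axis deg 89.2 z [-0.001 -0.    -1.   ] j [ 0.78  0.54  0.09 -0.   -1.12 -2.36] F [0.6 0.6 1. ] T [-0.014 -0.024  0.026] w 64.0 g 0.0
```

View pics/k2.png

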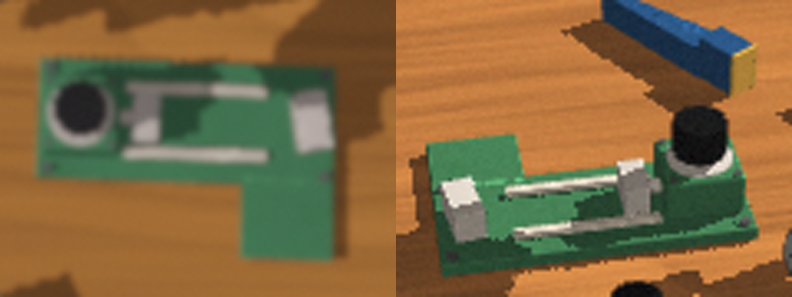

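The jaw face is at crop (145,105) in the top view, knob clear. Now blank 1.

Request:
play_rows([
  [2, -2.8, -30, 0, 0, 0],
  [0, 0, -35, 0, 0, 0],
  [0, 0, -35, 0, 0, 0],
  [0, 0, -25, 0, 0, 0],
  [0, 0, -15, 0, 0, 0],
  [0, 0, -11, 0, 0, 0],
  [0, 0, 0, 0, 0, 0],
])

```text
clock: 9.78
position: [591.1, 349.3, 35.9]
ee_rot: [0.008, 1.0, -0.002, -0.002]
contact_force: [-0.3, 0.7, -0.6]
gripper_width: 64.3
grasp_force: 0.0
```

Request:
play_rows([
  [0, 0, 0, 0, 0, 0],
  [0, 0, 0, 0, 0, 0],
  [0, 0, 0, 0, 0, 0],
  [0, 0, 0, 0, 0, 0],
  [0, 0, 0, 0, 0, 0],
  [0, 0, 0, 0, 0, 0],
  [0, 0, 0, 0, 0, 0],
  [0, 0, 0, 0, 0, 0],
], gripper=0.15)

```text
clock: 10.45
position: [593.3, 352.0, 40.9]
ee_rot: [0.007, 1.0, 0.001, 0.001]
contact_force: [-1.2, 0.6, 6.5]
gripper_width: 22.3
grasp_force: 61.2
```

```bash
python3 st.py
```

```text
t 10.45 pos [593.3 352.   40.9] close-axis deg 89.2 z [ 0.003  0.002 -1.   ] j [ 0.77  0.69 -0.05  0.   -0.83 -2.35] F [-1.2  0.6  6.5] T [-0.048  0.276 -0.026] w 22.3 g 61.2
```

Request:
play_rows([
  [0, 0, 0, 0, 0, 0],
  [0, 0, 0, 0, 0, 0],
  [0, 0, 0, 0, 0, 0],
  [0, 0, 0, 0, 0, 0],
  [0, 0, 0, 0, 0, 1],
  [0, 0, 0, 0, 0, 1],
  [0, 0, 0, 0, 0, 1],
  [0, 0, 0, 0, 0, 1],
  [0, 0, 0, 0, 0, 1],
  [0, 0, 0, 0, 0, 1],
  [0, 0, 0, 0, 0, 1],
  [0, 0, 0, 0, 0, 1],
  [0, 0, 0, 0, 0, 1],
  [0, 0, 0, 0, 0, 1],
  [0, 0, 0, 0, 0, 1],
  [0, 0, 0, 0, 0, 1],
  [0, 0, 0, 0, 0, 1],
  [0, 0, 0, 0, 0, 1],
  [0, 0, -4, 0, 0, 1],
  [0, 0, 0, 0, 0, 0],
], gripper=0.75)

```text
clock: 12.12
position: [592.0, 350.9, 33.8]
ee_rot: [-0.702, 0.712, 0.0, -0.001]
contact_force: [0.7, -0.6, -0.2]
gripper_width: 63.6
grasp_force: 0.0
```

```bash
python3 st.py
```

```text
t 12.12 pos [592.  350.9  33.8] close-axis deg 179.2 z [-0.001 -0.001 -1.   ] j [ 0.77  0.69 -0.06 -0.   -0.82 -0.78] F [ 0.7 -0.6 -0.2] T [-0.06   0.013 -0.002] w 63.6 g 0.0
```

Request:
play_rows([
  [0, 0, 0, 0, 0, 0],
  [0, 0, 0, 0, 0, 0],
  [0, 0, 0, 0, 0, 0],
  [0, 0, 0, 0, 0, 0],
  [0, 0, 0, 0, 0, 0],
  [0, 0, 0, 0, 0, 0],
  [0, 0, 0, 0, 0, 0],
], gripper=0.3)

```text
clock: 12.7
position: [592.6, 351.5, 35.0]
ee_rot: [-0.702, 0.712, 0.0, 0.0]
contact_force: [-0.3, 0.5, 0.0]
gripper_width: 39.0
grasp_force: 62.9
```

```bash
python3 st.py
```

```text
t 12.7 pos [592.6 351.5  35. ] close-axis deg 179.1 z [ 0.  0. -1.] j [ 0.77  0.69 -0.06 -0.   -0.82 -0.78] F [-0.3  0.5  0. ] T [0.171 0.073 0.013] w 39.0 g 62.9
```

Request:
play_rows([
  [0, 0, 15, 0, 0, 0],
  [0, 0, 35, 0, 0, 0],
  [0, 0, 35, 0, 0, 0],
  [0, 0, 30, 0, 0, 0.15],
  [-1.1, -24, 0, 0, 0, 0],
  [-1.1, -24, 0, 0, 0, 0],
  [-1.1, -24, 0, 0, 0, 0],
  [-1.1, -24, 0, 0, 0, 0],
  [-1.1, -24, 0, 0, 0, 0],
  [-1.1, -24, 0, 0, 0, 0],
  [-1.1, -24, 0, 0, 0, 0],
  [-1.1, -24, 0, 0, 0, 0],
  [-1.1, -24, 0, 0, 0, 0],
  [-1.1, -24, 0, 0, 0, 0],
  [-1.1, -24, 0, 0, 0, 0],
  [-1.1, -24, 0, 0, 0, 0],
  [-0.4, -25.5, 0, 0, 0, 0],
  [0, 0, 0, 0, 0, 0],
  [0, 0, 0, 0, 0, 0],
  [0, 0, 0, 0, 0, 0],
])

```text
clock: 14.37
position: [578.6, 37.8, 149.4]
ee_rot: [0.707, -0.707, -0.0, 0.0]
contact_force: [-0.3, 0.4, -3.4]
gripper_width: 38.7
grasp_force: 62.6
```

```bash
python3 st.py
```

```text
t 14.37 pos [578.6  37.8 149.4] close-axis deg -180.0 z [-0.001  0.    -1.   ] j [ 0.34  0.41 -0.25 -0.   -0.92 -0.34] F [-0.3  0.4 -3.4] T [ 0.003 -0.04  -0.006] w 38.7 g 62.6
```

Request:
play_rows([
  [0, 0, -25, 0, 0, 0],
  [0, 0, -30, 0, 0, 0],
  [0, 0, -25, 0, 0, 0],
  [0, 0, -10, 0, 0, 0],
  [0, 0, -7, 0, 0, 0],
  [0, 0, -3, 0, 0, 0],
  [0, 0, 0, 0, 0, 0],
  [0, 0, 0, 0, 0, 0],
])

```text
clock: 15.03
position: [579.9, 38.3, 51.0]
ee_rot: [0.708, -0.707, 0.001, -0.001]
contact_force: [0.4, -0.3, -2.9]
gripper_width: 39.0
grasp_force: 62.4
```

```bash
python3 st.py
```

```text
t 15.03 pos [579.9  38.3  51. ] close-axis deg -179.9 z [ 0.002  0.001 -1.   ] j [ 0.34  0.53 -0.34  0.   -0.69 -0.34] F [ 0.4 -0.3 -2.9] T [-0.012 -0.039 -0.015] w 39.0 g 62.4
```

Request:
play_rows([
  [0, 1, 0, 0, 0, 0],
  [0, 1, 0, 0, 0, 0],
  [0, 1, 0, 0, 0, 0],
  [0, 0.7, 0, 0, 0, 0],
  [0, 0, 0, 0, 0, 0],
])

```text
clock: 15.45
position: [579.1, 41.6, 50.2]
ee_rot: [0.707, -0.707, 0.0, -0.0]
contact_force: [0.5, -0.5, -2.4]
gripper_width: 38.5
grasp_force: 62.6
```

Request:
play_rows([
  [0, 0.7, 0, 0, 0, 0],
  [0, 0, 0, 0, 0, 0],
])

```text
clock: 15.62
position: [579.0, 41.7, 50.1]
ee_rot: [0.707, -0.707, 0.0, 0.0]
contact_force: [0.6, -3.1, -0.4]
gripper_width: 38.7
grasp_force: 62.7
```

Request:
play_rows([
  [0, 0.7, 0, 0, 0, 0],
  [0, 0, 0, 0, 0, 0],
])

```text
clock: 15.78
position: [579.0, 41.8, 50.1]
ee_rot: [0.707, -0.707, 0.0, 0.001]
contact_force: [1.1, -6.4, -0.4]
gripper_width: 38.7
grasp_force: 62.8
```

```bash
python3 st.py
```

```text
t 15.78 pos [579.   41.8  50.1] close-axis deg -180.0 z [-0.    -0.001 -1.   ] j [ 0.35  0.53 -0.34  0.   -0.7  -0.35] F [ 1.1 -6.4 -0.4] T [-1.789 -0.355 -0.163] w 38.7 g 62.8
```

Request:
play_rows([
  [0, 0, -1.5, 0, 0, 0],
  [0, 0, -1.5, 0, 0, 0],
  [0, 0, -1, 0, 0, 0],
  [0, 0, 0, 0, 0, 0],
  [0, 0, 0, 0, 0, 0],
])

```text
clock: 16.2
position: [578.8, 41.8, 46.9]
ee_rot: [0.707, -0.707, 0.0, 0.001]
contact_force: [-0.8, -5.7, 5.3]
gripper_width: 38.6
grasp_force: 63.5
```

```bash
python3 st.py
```

```text
t 16.2 pos [578.8  41.8  46.9] close-axis deg -180.0 z [-0.    -0.001 -1.   ] j [ 0.35  0.54 -0.34  0.   -0.69 -0.35] F [-0.8 -5.7  5.3] T [-1.626  0.349 -0.079] w 38.6 g 63.5
```

Request:
play_rows([
  [0, -0.8, 0, 0, 0, 0],
  [0, 0, 0, 0, 0, 0],
  [0, 0, 0, 0, 0, 0],
  [0, 0, 10, 0, 0, 0],
  [0, 0, 30, 0, 0, 0],
  [0, 0, 32, 0, 0, 0],
  [0, 0, 30, 0, 0, 0],
], gripper=0.75)

```text
clock: 16.78
position: [579.0, 42.4, 149.7]
ee_rot: [0.708, -0.707, 0.0, -0.0]
contact_force: [0.9, 0.2, -0.7]
gripper_width: 64.2
grasp_force: 0.0
```

Request:
play_rows([
  [1.4, 16.7, 0, 0, 0, 0.98],
  [1.4, 16.7, 0, 0, 0, 0.98],
  [1.4, 16.7, 0, 0, 0, 0.98],
  [1.4, 16.7, 0, 0, 0, 0.98],
  [1.4, 16.7, 0, 0, 0, 0.98],
  [1.4, 16.7, 0, 0, 0, 0.98],
  [1.4, 16.7, 0, 0, 0, 0.98],
  [1.4, 16.7, 0, 0, 0, 0.98],
  [1.4, 16.7, 0, 0, 0, 0.98],
  [1.4, 16.7, 0, 0, 0, 0.98],
  [1.4, 16.7, 0, 0, 0, 0.98],
  [1.4, 16.7, 0, 0, 0, 0.98],
  [1.4, 16.7, 0, 0, 0, 0.98],
  [0, 0, 0, 0, 0, 0],
  [0, 0, 0, 0, 0, 0],
  [0, 0, 0, 0, 0, 0],
])

```text
clock: 18.12
position: [596.8, 259.0, 148.1]
ee_rot: [0.993, -0.118, -0.0, 0.0]
contact_force: [0.7, -0.7, -0.4]
gripper_width: 63.9
grasp_force: 0.0
```

```bash
python3 st.py; python3 - <<'E'
from h import *
t=get_image("top");d=t
cv2.imwrite("pics/t2.png",cv2.resize(t["image"][130:260,190:410],None,fx=3.4,fy=3.4,interpolation=cv2.INTER_CUBIC)[:,:,::-1])
E
```

```text
t 18.12 pos [596.8 259.  148.1] close-axis deg -103.6 z [-0. -0. -1.] j [ 0.66  0.51 -0.07 -0.   -0.99  0.68] F [ 0.7 -0.7 -0.4] T [-0.019  0.03   0.031] w 63.9 g 0.0
```

View pics/t2.png

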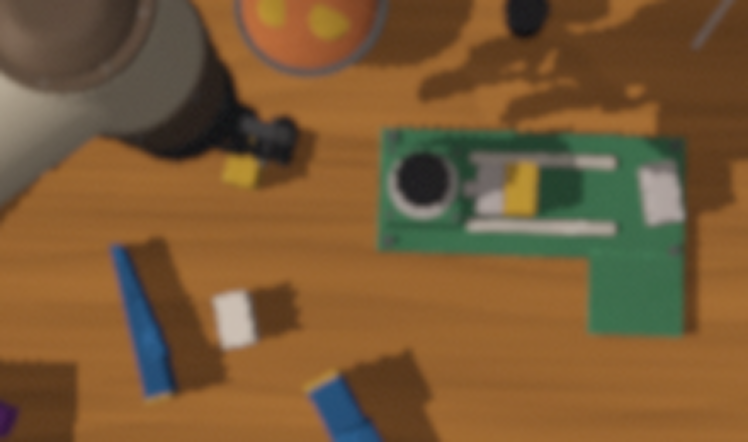

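Blank 1 sits in the channel against the jaw at crop (520,188). Next is blank 2.

Request:
play_rows([
  [0.5, 0.3, -25, 0, 0, 0.1],
  [0, 0, -35, 0, 0, 0],
  [0, 0, -25, 0, 0, 0],
  [0, 0, -16, 0, 0, 0],
  [0, 0, -8, 0, 0, 0],
  [0, 0, 0, 0, 0, 0],
  [0, 0, 0, 0, 0, 0],
])

```text
clock: 18.75
position: [598.1, 259.2, 39.4]
ee_rot: [0.994, -0.113, 0.0, -0.0]
contact_force: [0.2, 0.6, 0.7]
gripper_width: 64.2
grasp_force: 0.0
```

Request:
play_rows([
  [0, 0, 0, 0, 0, 0],
  [0, 0, 0, 0, 0, 0],
  [0, 0, 0, 0, 0, 0],
  [0, 0, 0, 0, 0, 0],
  [0, 0, 0, 0, 0, 0],
  [0, 0, 0, 0, 0, 0],
  [0, 0, 0, 0, 0, 0],
  [0, 0, 0, 0, 0, 0],
], gripper=0.15)

```text
clock: 19.42
position: [598.2, 259.9, 40.4]
ee_rot: [0.994, -0.112, 0.001, -0.001]
contact_force: [-2.0, 0.5, 6.0]
gripper_width: 22.3
grasp_force: 61.6
```

```bash
python3 st.py
```

```text
t 19.42 pos [598.2 259.9  40.4] close-axis deg -102.9 z [ 0.002  0.001 -1.   ] j [ 0.66  0.64 -0.16  0.   -0.77  0.69] F [-2.   0.5  6. ] T [-0.165  0.389 -0.002] w 22.3 g 61.6
```

Request:
play_rows([
  [0, 0, 0, 0, 0, 0],
  [0, 0, 0, 0, 0, 0],
  [0, 0, 0, 0, 0, 0],
  [0, 0, 0, 0, 0, 0],
  [0, 0, 0, 0, 0, -1],
  [0, 0, 0, 0, 0, -1],
  [0, 0, 0, 0, 0, -1],
  [0, 0, 0, 0, 0, -1],
  [0, 0, 0, 0, 0, -1],
  [0, 0, 0, 0, 0, -1],
  [0, 0, 0, 0, 0, -1],
  [0, 0, 0, 0, 0, -1],
  [0, 0, 0, 0, 0, -1],
  [0, 0, 0, 0, 0, -1],
  [0, 0, 0, 0, 0, -1],
  [0, 0, 0, 0, 0, -1],
  [0, 0, 0, 0, 0, -1],
  [0, 0, 0, 0, 0, -1],
  [0, 0, -4, 0, 0, -1],
  [0, 0, 0, 0, 0, 0],
], gripper=0.75)

```text
clock: 21.08
position: [597.1, 259.2, 34.0]
ee_rot: [-0.622, 0.783, 0.0, -0.001]
contact_force: [-0.1, 0.1, -0.7]
gripper_width: 63.9
grasp_force: 0.0
```

Request:
play_rows([
  [0, 0, 0, 0, 0, 0],
  [0, 0, 0, 0, 0, 0],
  [0, 0, 0, 0, 0, 0],
  [0, 0, 0, 0, 0, 0],
  [0, 0, 0, 0, 0, 0],
  [0, 0, 0, 0, 0, 0],
  [0, 0, 0, 0, 0, 0],
], gripper=0.3)

```text
clock: 21.67
position: [597.7, 259.7, 35.0]
ee_rot: [-0.623, 0.782, -0.0, 0.0]
contact_force: [-0.5, 0.1, 1.5]
gripper_width: 38.5
grasp_force: 62.5
```

```bash
python3 st.py
```

```text
t 21.67 pos [597.7 259.7  35. ] close-axis deg 167.1 z [ 0.  0. -1.] j [ 0.66  0.64 -0.16  0.   -0.76 -0.88] F [-0.5  0.1  1.5] T [ 0.095 -0.003  0.038] w 38.5 g 62.5
```

Request:
play_rows([
  [0, 0, 15, 0, 0, 0],
  [0, 0, 35, 0, 0, 0],
  [0, 0, 35, 0, 0, 0],
  [0, 0, 30, 0, 0, 0],
  [-1.7, -22, 0, 0, 0, 0.2],
  [-1.7, -22, 0, 0, 0, 0.2],
  [-1.7, -22, 0, 0, 0, 0.2],
  [-1.7, -22, 0, 0, 0, 0.2],
  [-1.7, -22, 0, 0, 0, 0.2],
  [-1.7, -22, 0, 0, 0, 0.2],
  [-1.7, -22, 0, 0, 0, 0.2],
  [-1.7, -22, 0, 0, 0, 0.2],
  [-1.7, -22, 0, 0, 0, 0.2],
  [-1.7, -22, 0, 0, 0, 0.2],
  [-1.7, -26.7, 0, 0, 0, 0.15],
  [0, 0, 0, 0, 0, 0],
  [0, 0, 0, 0, 0, 0],
  [0, 0, 0, 0, 0, 0],
])

```text
clock: 23.17
position: [578.6, 12.8, 149.3]
ee_rot: [-0.707, 0.707, 0.0, -0.0]
contact_force: [-0.5, 0.4, -3.1]
gripper_width: 39.0
grasp_force: 62.1
```

```bash
python3 st.py
```

```text
t 23.17 pos [578.6  12.8 149.3] close-axis deg 180.0 z [-0.001  0.    -1.   ] j [ 0.3   0.41 -0.25 -0.   -0.91 -0.3 ] F [-0.5  0.4 -3.1] T [-0.008 -0.024 -0.062] w 39.0 g 62.1
```

Request:
play_rows([
  [0, 0, -25, 0, 0, 0],
  [0, 0, -30, 0, 0, 0],
  [0, 0, -25, 0, 0, 0],
  [0, 0, -10, 0, 0, 0],
  [0, 0, -7, 0, 0, 0],
  [0, 0, -3, 0, 0, 0],
  [0, 0, 0, 0, 0, 0],
  [0, 0, 0, 0, 0, 0],
  [0, 0, 0, 0, 0, 0],
])

```text
clock: 23.92
position: [579.9, 13.1, 51.3]
ee_rot: [0.707, -0.707, 0.001, -0.001]
contact_force: [0.8, 0.9, -2.1]
gripper_width: 38.8
grasp_force: 61.9
```

```bash
python3 st.py
```

```text
t 23.92 pos [579.9  13.1  51.3] close-axis deg -180.0 z [ 0.003  0.001 -1.   ] j [ 0.3   0.53 -0.34  0.   -0.69 -0.3 ] F [ 0.8  0.9 -2.1] T [ 0.043  0.009 -0.021] w 38.8 g 61.9
```

Pushing it against blank 1, then setting it down.

Request:
play_rows([
  [0, 1, 0, 0, 0, 0],
  [0, 1, 0, 0, 0, 0],
  [0, 1, 0, 0, 0, 0],
  [0, 0.7, 0, 0, 0, 0],
  [0, 0, 0, 0, 0, 0],
])

```text
clock: 24.33
position: [578.9, 16.6, 50.0]
ee_rot: [0.707, -0.707, 0.0, -0.0]
contact_force: [-0.6, 0.1, -2.3]
gripper_width: 38.7
grasp_force: 61.9
```

Request:
play_rows([
  [0, 0.8, 0, 0, 0, 0],
  [0, 0, 0, 0, 0, 0],
])

```text
clock: 24.5
position: [578.9, 17.4, 49.8]
ee_rot: [-0.707, 0.707, 0.0, -0.0]
contact_force: [0.4, -0.0, -2.7]
gripper_width: 38.4
grasp_force: 61.9
```

Request:
play_rows([
  [0, 0.8, 0, 0, 0, 0],
  [0, 0, 0, 0, 0, 0],
])

```text
clock: 24.67
position: [578.8, 18.0, 49.8]
ee_rot: [-0.707, 0.707, 0.0, -0.0]
contact_force: [0.6, -0.3, -2.0]
gripper_width: 39.0
grasp_force: 62.0
```

Request:
play_rows([
  [0, 0.8, 0, 0, 0, 0],
  [0, 0, 0, 0, 0, 0],
])

```text
clock: 24.83
position: [578.8, 18.1, 49.8]
ee_rot: [-0.707, 0.707, -0.0, -0.001]
contact_force: [0.3, -3.4, -2.3]
gripper_width: 38.8
grasp_force: 62.0
```

```bash
python3 st.py
```

```text
t 24.83 pos [578.8  18.1  49.8] close-axis deg 180.0 z [-0.001 -0.001 -1.   ] j [ 0.31  0.53 -0.34  0.   -0.69 -0.31] F [ 0.3 -3.4 -2.3] T [-1.271 -0.187 -0.115] w 38.8 g 62.0
```

Request:
play_rows([
  [0, 0.6, 0, 0, 0, 0],
  [0, 0, -1.5, 0, 0, 0],
  [0, 0, -1.5, 0, 0, 0],
  [0, 0, -1, 0, 0, 0],
  [0, 0, 0, 0, 0, 0],
  [0, 0, 0, 0, 0, 0],
])

```text
clock: 25.33
position: [578.8, 18.2, 47.0]
ee_rot: [-0.707, 0.707, -0.0, -0.001]
contact_force: [-0.7, -7.2, 5.2]
gripper_width: 38.7
grasp_force: 62.9
```

```bash
python3 st.py
```

```text
t 25.33 pos [578.8  18.2  47. ] close-axis deg 180.0 z [-0.    -0.002 -1.   ] j [ 0.31  0.54 -0.35  0.   -0.69 -0.31] F [-0.7 -7.2  5.2] T [-1.885  0.304 -0.138] w 38.7 g 62.9
```

Request:
play_rows([
  [0, -0.8, 0, 0, 0, 0],
  [0, 0, 0, 0, 0, 0],
  [0, 0, 0, 0, 0, 0],
  [0, 0, 10, 0, 0, 0],
  [0, 0, 30, 0, 0, 0],
  [0, 0, 30, 0, 0, 0],
], gripper=0.75)

```text
clock: 25.83
position: [578.2, 18.8, 116.0]
ee_rot: [0.707, -0.707, -0.001, 0.001]
contact_force: [0.6, -1.1, 1.7]
gripper_width: 64.3
grasp_force: 0.0
```

Request:
play_rows([
  [1, -18, 0, 0, 0, 0.93],
  [1, -18, 0, 0, 0, 0.93],
  [1, -18, 0, 0, 0, 0.93],
  [1, -18, 0, 0, 0, 0.93],
  [1, -18, 0, 0, 0, 0.93],
  [1, -18, 0, 0, 0, 0.93],
  [1, -18, 0, 0, 0, 0.93],
  [1, -18, 0, 0, 0, 0.93],
  [1, -18, 0, 0, 0, 0.93],
  [1, -18, 0, 0, 0, 0.93],
  [1, -18, 0, 0, 0, 0.93],
  [1, -18, 0, 0, 0, 0.93],
  [1, -18, 0, 0, 0, 0.93],
  [1, -18, 0, 0, 0, 0.93],
  [0, 0, 0, 0, 0, 0],
  [0, 0, 0, 0, 0, 0],
  [0, 0, 0, 0, 0, 0],
])

```text
clock: 27.25
position: [592.9, -232.8, 116.2]
ee_rot: [0.995, -0.104, 0.0, -0.0]
contact_force: [-0.0, 0.1, -0.4]
gripper_width: 63.8
grasp_force: 0.0
```

```bash
python3 st.py
```

```text
t 27.25 pos [ 592.9 -232.8  116.2] close-axis deg -101.9 z [ 0.  0. -1.] j [-0.12  0.53 -0.14 -0.   -0.91  1.48] F [-0.   0.1 -0.4] T [ 0.004 -0.001  0.036] w 63.8 g 0.0
```

Request:
play_rows([
  [0.5, -0.6, -20, 0, 0, 0],
  [0, 0, -30, 0, 0, 0],
  [0, 0, -16, 0, 0, 0],
  [0, 0, -8, 0, 0, 0],
  [0, 0, -3, 0, 0, 0],
  [0, 0, 0, 0, 0, 0],
  [0, 0, 0, 0, 0, 0],
])

```text
clock: 27.83
position: [594.4, -233.7, 40.0]
ee_rot: [0.995, -0.103, 0.001, 0.0]
contact_force: [-0.3, 0.3, 0.2]
gripper_width: 64.1
grasp_force: 0.0
```

Request:
play_rows([
  [0, 0, 0, 0, 0, 0],
  [0, 0, 0, 0, 0, 0],
  [0, 0, 0, 0, 0, 0],
  [0, 0, 0, 0, 0, 0],
  [0, 0, 0, 0, 0, 0],
  [0, 0, 0, 0, 0, 0],
  [0, 0, 0, 0, 0, 0],
  [0, 0, 0, 0, 0, 0],
], gripper=0.15)

```text
clock: 28.5
position: [594.0, -234.1, 40.0]
ee_rot: [0.995, -0.103, 0.001, 0.0]
contact_force: [-1.1, 0.5, 5.4]
gripper_width: 22.5
grasp_force: 61.0
```

```bash
python3 st.py
```

```text
t 28.5 pos [ 594.  -234.1   40. ] close-axis deg -101.9 z [ 0.002 -0.001 -1.   ] j [-0.12  0.62 -0.2   0.   -0.75  1.49] F [-1.1  0.5  5.4] T [0.173 0.252 0.014] w 22.5 g 61.0
```

Request:
play_rows([
  [0, 0, 0, 0, 0, 0],
  [0, 0, 0, 0, 0, 0],
  [0, 0, 0, 0, 0, 0],
  [0, 0, 0, 0, 0, 0],
  [0, 0, 0, 0, 0, -1],
  [0, 0, 0, 0, 0, -1],
  [0, 0, 0, 0, 0, -1],
  [0, 0, 0, 0, 0, -1],
  [0, 0, 0, 0, 0, -1],
  [0, 0, 0, 0, 0, -1],
  [0, 0, 0, 0, 0, -1],
  [0, 0, 0, 0, 0, -1],
  [0, 0, 0, 0, 0, -1],
  [0, 0, 0, 0, 0, -1],
  [0, 0, 0, 0, 0, -1],
  [0, 0, 0, 0, 0, -1],
  [0, 0, 0, 0, 0, -1],
  [0, 0, 0, 0, 0, -1],
  [0, 0, -3, 0, 0, -1],
  [0, 0, 0, 0, 0, 0],
], gripper=0.75)

```text
clock: 30.17
position: [592.9, -233.8, 35.1]
ee_rot: [-0.629, 0.777, 0.001, -0.0]
contact_force: [0.7, 0.5, -0.8]
gripper_width: 64.0
grasp_force: 0.0
```

Request:
play_rows([
  [0, 0, 0, 0, 0, 0],
  [0, 0, 0, 0, 0, 0],
  [0, 0, 0, 0, 0, 0],
  [0, 0, 0, 0, 0, 0],
  [0, 0, 0, 0, 0, 0],
  [0, 0, 0, 0, 0, 0],
  [0, 0, 0, 0, 0, 0],
], gripper=0.3)

```text
clock: 30.75
position: [593.6, -233.9, 36.0]
ee_rot: [-0.63, 0.776, -0.0, 0.0]
contact_force: [0.1, 0.6, 1.5]
gripper_width: 38.6
grasp_force: 63.0
```

```bash
python3 st.py
```

```text
t 30.75 pos [ 593.6 -233.9   36. ] close-axis deg 168.1 z [ 0. -0. -1.] j [-0.12  0.63 -0.2   0.   -0.75 -0.08] F [0.1 0.6 1.5] T [0.087 0.002 0.055] w 38.6 g 63.0
```

Request:
play_rows([
  [0, 0, 15, 0, 0, 0],
  [0, 0, 35, 0, 0, 0],
  [0, 0, 30, 0, 0, 0],
  [-1.3, 20, 0, 0, 0, 0.2],
  [-1.3, 20, 0, 0, 0, 0.2],
  [-1.3, 20, 0, 0, 0, 0.2],
  [-1.3, 20, 0, 0, 0, 0.2],
  [-1.3, 20, 0, 0, 0, 0.2],
  [-1.3, 20, 0, 0, 0, 0.2],
  [-1.3, 20, 0, 0, 0, 0.2],
  [-1.3, 20, 0, 0, 0, 0.2],
  [-1.3, 20, 0, 0, 0, 0.2],
  [-1.3, 20, 0, 0, 0, 0.18],
  [-1.3, 22.9, 0, 0, 0, 0],
  [0, 0, 0, 0, 0, 0],
  [0, 0, 0, 0, 0, 0],
  [0, 0, 0, 0, 0, 0],
])

```text
clock: 32.17
position: [578.5, -11.2, 115.2]
ee_rot: [0.707, -0.707, -0.0, 0.001]
contact_force: [0.1, -0.1, -3.8]
gripper_width: 39.1
grasp_force: 62.6
```

```bash
python3 st.py
```

```text
t 32.17 pos [578.5 -11.2 115.2] close-axis deg -180.0 z [-0.001 -0.    -1.   ] j [ 0.26  0.45 -0.29 -0.   -0.84 -0.26] F [ 0.1 -0.1 -3.8] T [-0.003  0.011  0.022] w 39.1 g 62.6
```

Request:
play_rows([
  [0, 0, -20, 0, 0, 0],
  [0, 0, -25, 0, 0, 0],
  [0, 0, -10, 0, 0, 0],
  [0, 0, -7, 0, 0, 0],
  [0, 0, -3.5, 0, 0, 0],
  [0, 0, 0, 0, 0, 0],
  [0, 0, 0, 0, 0, 0],
  [0, 0, 0, 0, 0, 0],
])

```text
clock: 32.83
position: [579.9, -11.0, 51.4]
ee_rot: [0.707, -0.707, 0.001, -0.001]
contact_force: [-0.2, 0.5, -2.4]
gripper_width: 38.6
grasp_force: 62.4
```

```bash
python3 st.py
```

```text
t 32.83 pos [579.9 -11.   51.4] close-axis deg -180.0 z [ 0.002  0.    -1.   ] j [ 0.26  0.53 -0.34  0.   -0.69 -0.26] F [-0.2  0.5 -2.4] T [-0.011  0.025  0.001] w 38.6 g 62.4
```

Request:
play_rows([
  [0, 1, 0, 0, 0, 0],
  [0, 1, 0, 0, 0, 0],
  [0, 1, 0, 0, 0, 0],
  [0, 1, 0, 0, 0, 0],
  [0, 0.8, 0, 0, 0, 0],
  [0, 0, 0, 0, 0, 0],
])

```text
clock: 33.33
position: [579.1, -6.0, 50.4]
ee_rot: [0.707, -0.707, 0.0, -0.0]
contact_force: [-0.7, 0.3, -2.4]
gripper_width: 38.6
grasp_force: 62.4
```

Request:
play_rows([
  [0, 0.8, 0, 0, 0, 0],
  [0, 0, 0, 0, 0, 0],
])

```text
clock: 33.5
position: [579.0, -5.5, 50.3]
ee_rot: [0.707, -0.707, 0.0, 0.0]
contact_force: [0.2, -1.2, -1.8]
gripper_width: 38.6
grasp_force: 62.6
```

Request:
play_rows([
  [0, 0.8, 0, 0, 0, 0],
  [0, 0, 0, 0, 0, 0],
])

```text
clock: 33.67
position: [579.0, -5.4, 50.3]
ee_rot: [0.707, -0.707, 0.0, 0.001]
contact_force: [-0.2, -4.0, -1.6]
gripper_width: 38.4
grasp_force: 62.6
```

```bash
python3 st.py
```

```text
t 33.67 pos [579.   -5.4  50.3] close-axis deg -180.0 z [-0.001 -0.001 -1.   ] j [ 0.27  0.53 -0.34  0.   -0.69 -0.27] F [-0.2 -4.  -1.6] T [-1.255 -0.156  0.014] w 38.4 g 62.6
```

Request:
play_rows([
  [0, 0.6, 0, 0, 0, 0],
  [0, 0, -1.5, 0, 0, 0],
  [0, 0, -1.5, 0, 0, 0],
  [0, 0, -0.5, 0, 0, 0],
  [0, 0, 0, 0, 0, 0],
  [0, 0, 0, 0, 0, 0],
])

```text
clock: 34.17
position: [579.0, -5.4, 48.0]
ee_rot: [0.707, -0.707, 0.0, 0.001]
contact_force: [-1.8, -7.4, 4.3]
gripper_width: 38.1
grasp_force: 63.4
```

```bash
python3 st.py
```

```text
t 34.17 pos [579.   -5.4  48. ] close-axis deg -180.0 z [-0.    -0.002 -1.   ] j [ 0.27  0.54 -0.35  0.   -0.69 -0.27] F [-1.8 -7.4  4.3] T [-1.833  0.405  0.004] w 38.1 g 63.4
```

Request:
play_rows([
  [0, -0.8, 0, 0, 0, 0],
  [0, 0, 0, 0, 0, 0],
  [0, 0, 0, 0, 0, 0],
  [0, 0, 10, 0, 0, 0],
  [0, 0, 30, 0, 0, 0],
  [0, 0, 30, 0, 0, 0],
], gripper=0.75)

```text
clock: 34.67
position: [578.4, -4.7, 117.0]
ee_rot: [0.707, -0.707, -0.001, 0.001]
contact_force: [0.9, 0.3, 0.6]
gripper_width: 64.0
grasp_force: 0.0
```

Request:
play_rows([
  [-7.7, -22.2, 0, 0, 0, -0.92],
  [-7.7, -22.2, 0, 0, 0, -0.92],
  [-7.7, -22.2, 0, 0, 0, -0.92],
  [-7.7, -22.2, 0, 0, 0, -0.92],
  [-7.7, -22.2, 0, 0, 0, -0.92],
  [-7.7, -22.2, 0, 0, 0, -0.92],
  [-7.7, -22.2, 0, 0, 0, -0.92],
  [-7.7, -22.2, 0, 0, 0, -0.92],
  [-7.7, -22.2, 0, 0, 0, -0.92],
  [-7.7, -22.2, 0, 0, 0, -0.92],
  [-7.7, -22.2, 0, 0, 0, -0.92],
  [-7.7, -22.2, 0, 0, 0, -0.92],
  [-7.7, -22.2, 0, 0, 0, -0.92],
  [-7.7, -22.2, 0, 0, 0, -0.92],
  [0, 0, 0, 0, 0, 0],
  [0, 0, 0, 0, 0, 0],
  [0, 0, 0, 0, 0, 0],
])

```text
clock: 36.08
position: [471.5, -315.3, 117.3]
ee_rot: [-0.111, 0.994, -0.0, 0.0]
contact_force: [-0.8, 0.8, -0.1]
gripper_width: 64.0
grasp_force: 0.0
```

```bash
python3 st.py
```

```text
t 36.08 pos [ 471.5 -315.3  117.3] close-axis deg 102.8 z [ 0.001 -0.    -1.   ] j [-0.3   0.43 -0.32 -0.   -0.83 -1.04] F [-0.8  0.8 -0.1] T [ 0.016 -0.019  0.027] w 64.0 g 0.0
```

Request:
play_rows([
  [-0.8, -0.4, -20, 0, 0, 0],
  [0, 0, -30, 0, 0, 0],
  [0, 0, -16, 0, 0, 0],
  [0, 0, -8, 0, 0, 0],
  [0, 0, -4, 0, 0, 0],
  [0, 0, 0, 0, 0, 0],
  [0, 0, 0, 0, 0, 0],
])

```text
clock: 36.67
position: [471.5, -315.9, 39.7]
ee_rot: [-0.111, 0.994, -0.0, 0.001]
contact_force: [-0.4, 0.1, 1.2]
gripper_width: 63.9
grasp_force: 0.0
```

Request:
play_rows([
  [0, 0, 0, 0, 0, 0],
  [0, 0, 0, 0, 0, 0],
  [0, 0, 0, 0, 0, 0],
  [0, 0, 0, 0, 0, 0],
  [0, 0, 0, 0, 0, 0],
  [0, 0, 0, 0, 0, 0],
  [0, 0, 0, 0, 0, 0],
  [0, 0, 0, 0, 0, 0],
], gripper=0.15)

```text
clock: 37.33
position: [471.0, -316.3, 39.9]
ee_rot: [-0.111, 0.994, -0.0, 0.001]
contact_force: [-1.0, 0.8, 5.4]
gripper_width: 22.2
grasp_force: 61.0
```

```bash
python3 st.py
```

```text
t 37.33 pos [ 471.  -316.3   39.9] close-axis deg 102.7 z [ 0.002 -0.001 -1.   ] j [-0.31  0.53 -0.38  0.   -0.65 -1.04] F [-1.   0.8  5.4] T [ 0.39   0.166 -0.001] w 22.2 g 61.0
```

Request:
play_rows([
  [0, 0, 0, 0, 0, 0],
  [0, 0, 0, 0, 0, 0],
  [0, 0, 0, 0, 0, 0],
  [0, 0, 0, 0, 0, 0],
  [0, 0, 0, 0, 0, 1],
  [0, 0, 0, 0, 0, 1],
  [0, 0, 0, 0, 0, 1],
  [0, 0, 0, 0, 0, 1],
  [0, 0, 0, 0, 0, 1],
  [0, 0, 0, 0, 0, 1],
  [0, 0, 0, 0, 0, 1],
  [0, 0, 0, 0, 0, 1],
  [0, 0, 0, 0, 0, 1],
  [0, 0, 0, 0, 0, 1],
  [0, 0, 0, 0, 0, 1],
  [0, 0, 0, 0, 0, 1],
  [0, 0, 0, 0, 0, 1],
  [0, 0, 0, 0, 0, 1],
  [0, 0, -3, 0, 0, 1],
  [0, 0, 0, 0, 0, 0],
], gripper=0.75)

```text
clock: 39.0
position: [470.1, -315.9, 35.2]
ee_rot: [0.782, -0.624, -0.001, 0.0]
contact_force: [-0.2, 0.3, 0.8]
gripper_width: 64.0
grasp_force: 0.0
```

Request:
play_rows([
  [0, 0, 0, 0, 0, 0],
  [0, 0, 0, 0, 0, 0],
  [0, 0, 0, 0, 0, 0],
  [0, 0, 0, 0, 0, 0],
  [0, 0, 0, 0, 0, 0],
  [0, 0, 0, 0, 0, 0],
  [0, 0, 0, 0, 0, 0],
], gripper=0.3)

```text
clock: 39.58
position: [470.7, -316.1, 36.0]
ee_rot: [0.781, -0.625, 0.0, -0.0]
contact_force: [1.2, 0.4, 2.1]
gripper_width: 38.3
grasp_force: 61.9
```

```bash
python3 st.py
```

```text
t 39.58 pos [ 470.7 -316.1   36. ] close-axis deg -167.3 z [ 0. -0. -1.] j [-0.31  0.54 -0.39  0.   -0.65  0.53] F [1.2 0.4 2.1] T [ 0.199  0.013 -0.038] w 38.3 g 61.9
```

Request:
play_rows([
  [0, 0, 15, 0, 0, 0],
  [0, 0, 35, 0, 0, 0],
  [0, 0, 30, 0, 0, 0],
  [8.3, 21.7, 0, 0, 0, -0.16],
  [8.3, 21.7, 0, 0, 0, -0.16],
  [8.3, 21.7, 0, 0, 0, -0.16],
  [8.3, 21.7, 0, 0, 0, -0.16],
  [8.3, 21.7, 0, 0, 0, -0.16],
  [8.3, 21.7, 0, 0, 0, -0.16],
  [8.3, 21.7, 0, 0, 0, -0.16],
  [8.3, 21.7, 0, 0, 0, -0.16],
  [8.3, 21.7, 0, 0, 0, -0.16],
  [8.3, 21.7, 0, 0, 0, -0.16],
  [8.3, 21.7, 0, 0, 0, -0.16],
  [8.3, 21.7, 0, 0, 0, -0.16],
  [8.7, 21.2, 0, 0, 0, -0.2],
  [0, 0, 0, 0, 0, 0],
  [0, 0, 0, 0, 0, 0],
  [0, 0, 0, 0, 0, 0],
])

```text
clock: 41.17
position: [577.8, -34.6, 114.9]
ee_rot: [-0.707, 0.707, 0.001, -0.001]
contact_force: [-0.4, 0.3, -2.4]
gripper_width: 38.7
grasp_force: 61.3
```

```bash
python3 st.py
```

```text
t 41.17 pos [577.8 -34.6 114.9] close-axis deg 180.0 z [-0.002 -0.    -1.   ] j [ 0.22  0.45 -0.29 -0.   -0.84 -0.22] F [-0.4  0.3 -2.4] T [-0.08   0.021 -0.02 ] w 38.7 g 61.3
```

Request:
play_rows([
  [0, 0, -20, 0, 0, 0],
  [0, 0, -25, 0, 0, 0],
  [0, 0, -10, 0, 0, 0],
  [0, 0, -7, 0, 0, 0],
  [0, 0, -3.5, 0, 0, 0],
  [0, 0, 0, 0, 0, 0],
  [0, 0, 0, 0, 0, 0],
  [0, 0, 0, 0, 0, 0],
])

```text
clock: 41.83
position: [579.5, -34.4, 51.4]
ee_rot: [0.707, -0.707, 0.001, -0.001]
contact_force: [0.2, -0.4, -2.1]
gripper_width: 38.9
grasp_force: 61.3
```

```bash
python3 st.py
```

```text
t 41.83 pos [579.5 -34.4  51.4] close-axis deg -180.0 z [ 0.002  0.    -1.   ] j [ 0.22  0.53 -0.34  0.   -0.7  -0.22] F [ 0.2 -0.4 -2.1] T [-0.034  0.003 -0.038] w 38.9 g 61.3
```

Request:
play_rows([
  [0, 1, 0, 0, 0, 0],
  [0, 1, 0, 0, 0, 0],
  [0, 1, 0, 0, 0, 0],
  [0, 1, 0, 0, 0, 0],
  [0, 0.8, 0, 0, 0, 0],
  [0, 0, 0, 0, 0, 0],
])

```text
clock: 42.33
position: [578.8, -29.4, 50.4]
ee_rot: [0.707, -0.707, 0.0, -0.0]
contact_force: [0.5, -0.4, -1.7]
gripper_width: 38.4
grasp_force: 61.4
```

Request:
play_rows([
  [0, 0.8, 0, 0, 0, 0],
  [0, 0, 0, 0, 0, 0],
])

```text
clock: 42.5
position: [578.8, -29.2, 50.4]
ee_rot: [-0.707, 0.707, -0.0, -0.0]
contact_force: [1.2, -2.9, -2.1]
gripper_width: 38.9
grasp_force: 61.4
```

Request:
play_rows([
  [0, 0.8, 0, 0, 0, 0],
  [0, 0, 0, 0, 0, 0],
])

```text
clock: 42.67
position: [578.8, -29.1, 50.4]
ee_rot: [-0.707, 0.707, -0.0, -0.001]
contact_force: [1.0, -6.4, -1.4]
gripper_width: 38.6
grasp_force: 61.4
```

```bash
python3 st.py
```

```text
t 42.67 pos [578.8 -29.1  50.4] close-axis deg 180.0 z [-0.    -0.001 -1.   ] j [ 0.23  0.53 -0.34  0.   -0.69 -0.23] F [ 1.  -6.4 -1.4] T [-1.651 -0.279 -0.109] w 38.6 g 61.4
```

Request:
play_rows([
  [0, 0, -1.5, 0, 0, 0],
  [0, 0, -1.5, 0, 0, 0],
  [0, 0.8, -0.5, 0, 0, 0],
  [0, 0.8, 0, 0, 0, 0],
  [0, 0.8, 0, 0, 0, 0],
  [0, 0, 0, 0, 0, 0],
  [0, 0, 0, 0, 0, 0],
])

```text
clock: 43.25
position: [578.9, -28.8, 48.0]
ee_rot: [-0.707, 0.707, -0.001, -0.001]
contact_force: [0.9, -14.0, 3.8]
gripper_width: 38.8
grasp_force: 62.0
```

```bash
python3 st.py
```

```text
t 43.25 pos [578.9 -28.8  48. ] close-axis deg 180.0 z [-0.    -0.003 -1.   ] j [ 0.23  0.54 -0.35  0.01 -0.69 -0.24] F [  0.9 -14.    3.8] T [-4.129 -0.184 -0.148] w 38.8 g 62.0
```

Request:
play_rows([
  [0, -2.6, 0, 0, 0, 0],
  [0, 0, 0, 0, 0, 0],
  [0, 0, 0, 0, 0, 0],
])

```text
clock: 43.5
position: [579.1, -29.1, 48.1]
ee_rot: [0.707, -0.707, 0.001, 0.0]
contact_force: [-1.6, -5.7, 5.5]
gripper_width: 38.5
grasp_force: 62.4
```

Request:
play_rows([
  [0, 0, 0, 0, 0, 0],
  [0, 0, 0, 0, 0, 0],
  [0, 0, 0, 0, 0, 0],
  [0, 0, 10, 0, 0, 0],
  [0, 0, 30, 0, 0, 0],
  [0, 0, 30, 0, 0, 0],
  [0, 0, 30, 0, 0, 0],
  [0, 20, 0, 0, 0, 0],
  [0, 30, 0, 0, 0, 0],
  [-20, 30, 0, 0, 0, 0],
  [-30, 20, 0, 0, 0, 0],
  [-30, 10, 0, 0, 0, 0],
  [-30, 0, 0, 0, 0, 0],
  [-30, 0, 0, 0, 0, 0],
  [0, 0, 0, 0, 0, 0],
  [0, 0, 0, 0, 0, 0],
], gripper=0.75)

```text
clock: 44.83
position: [437.9, 82.1, 147.8]
ee_rot: [0.708, -0.706, 0.0, -0.001]
contact_force: [0.1, 0.7, 0.9]
gripper_width: 63.8
grasp_force: 0.0
```

```bash
python3 st.py;python3 - <<'E'
from meas import *
t,s=run()
a=cv2.resize(t["image"][130:310,180:420],(480,360),interpolation=2);b=cv2.resize(s["image"][160:260,250:350],(312,312),interpolation=2)
b=np.vstack([b,np.zeros((48,312,3),np.uint8)])
cv2.imwrite("pics/r1.png",np.hstack([a,b])[:,:,::-1])
E
```

```text
t 44.83 pos [437.9  82.1 147.8] close-axis deg -179.9 z [ 0.001  0.001 -1.   ] j [ 0.55  0.2  -0.57  0.   -0.8  -0.55] F [0.1 0.7 0.9] T [ 0.012 -0.055 -0.016] w 63.8 g 0.0
brass top [357. 186.] [580.9   2.8] rect [581.8   3.5] [40.6 94.3] 1.6
brass top [286. 136.] [711.5 198.5] rect [710.7 198.8] [28.4 18.5] 64.6
brass top [283. 120.] [757.7 209.4] rect [757.3 208.6] [22.5 22. ] 1.4
brass sc [394. 239.] [687.3 225.6] rect [687.2 225.5] [21.9 31.8] 72.1
brass sc [299. 218.] [559.9   8.9] rect [561.6  10.3] [ 76.4 100.4] 0.3
brass sc [355. 180.] [414.4 195.3] rect [413.7 195.3] [17.6 69.2] 75.9
white top [283. 264.] [367.8 194.1] rect [371.5 186.5] [117.5 138. ] 31.3
white top [258. 224.] [471.7 263.6] rect [471.7 264. ] [41.6 25.8] 13.8
white top [349. 196.] [552.7  22.6] rect [551.7  22.9] [  8.1 107.4] 1.6
white top [384. 186.] [582.6 -71. ] rect [583.1 -70.9] [44.  22.9] 9.0
white top [453. 129.] [ 744.4 -257.7] rect [ 744.6 -257.7] [51.7 76.2] 32.6
white sc [193. 274.] [ 714.5 -254.9] rect [ 717.9 -253.7] [107.6  54.7] 7.9
white sc [270. 219.] [548.  -65.8] rect [547.3 -66.1] [46.4 22.6] 10.4
white sc [205. 213.] [ 488.8 -229. ] rect [ 483.1 -229. ] [70.4 22.5] 6.3
white sc [385. 189.] [468.6 268.3] rect [470.8 268.9] [30.5 74.1] 87.6
blue top [314. 289.] [305.2 108.5] rect [304.3 106.4] [41.8 13.2] 39.1
blue top [224. 241.] [423.6 353.6] rect [433.7 355.9] [116.   21.7] 23.1
blue sc [409. 177.] [423.3 357.8] rect [424.5 355.4] [153.   46.3] 18.7
blue sc [335. 172.] [350.2 149.6] rect [338.6 151.6] [195.9  71.2] 30.6
```

View pics/r1.png

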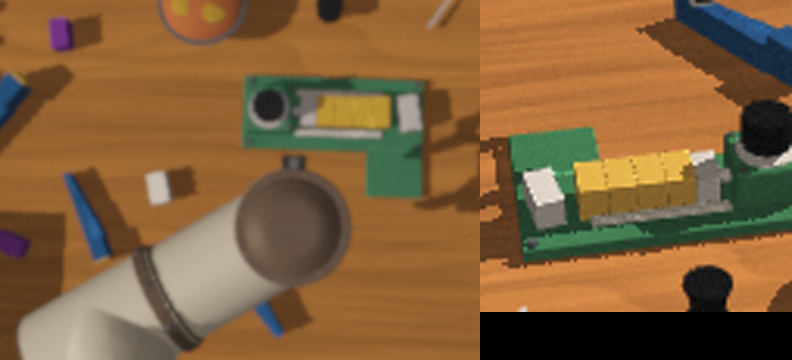

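The row of four brass blanks is packed against the jaw, at crop (350,110). The wedge was knocked: its tip is now at crop (68,177) and its head at (100,255). I'll re-measure it enlarged.

```bash
python3 - <<'E'
from meas import *
t=get_image("top");s=get_image("scene")
o=[]
for d,(u,v),n in((t,(224,238),"top"),(s,(408,178),"sc")):
    k=8;B=cv2.resize(d["image"][v-25:v+25,u-25:u+25],None,fx=k,fy=k,interpolation=cv2.INTER_CUBIC)
    m=cv2.inRange(cv2.cvtColor(B,cv2.COLOR_RGB2HSV),(96,90,25),(118,255,255))
    c=max(cv2.findContours(m,0,1)[0],key=cv2.contourArea)
    a=cv2.approxPolyDP(c,6,True).reshape(-1,2); f=(a+.5)/k-.5+[u-25,v-25]
    print(n,cv2.contourArea(c)); print(np.c_[a,f.round(1),plane(d,f,0)[:,:2].round(1),plane(d,f,22)[:,:2].round(1),plane(d,f,30)[:,:2].round(1)])
    cv2.polylines(B,[a.reshape(-1,1,2)],True,(255,0,0),1); o.append(B)
cv2.imwrite("pics/w1.png",np.hstack(o)[:,:,::-1])
E
```

```text
top 18329.0
[[116.   37.  213.1 217.2 485.8 391.  485.  384.1 484.8 381.6]
 [111.   48.  212.4 218.6 482.  392.5 481.3 385.6 481.1 383.1]
 [224.  361.  226.6 257.7 377.7 348.3 379.3 342.3 379.9 340.2]
 [234.  369.  227.8 258.7 375.1 344.8 376.8 338.9 377.4 336.8]
 [283.  351.  233.9 256.4 381.7 328.4 383.2 322.9 383.8 320.9]
 [288.  342.  234.6 255.3 384.7 326.9 386.2 321.4 386.7 319.4]
 [266.  267.  231.8 245.9 409.6 335.6 410.5 329.9 410.9 327.9]
 [145.   52.  216.7 219.1 481.  380.8 480.3 374.1 480.1 371.7]]
sc 22133.0
[[ 95.  109.  394.4 166.2 337.8 339.7 371.7 327.2 384.  322.6]
 [ 93.  169.  394.2 173.7 378.9 326.  411.6 313.8 423.5 309.4]
 [139.  204.  399.9 178.1 405.4 335.4 437.4 323.  449.  318.4]
 [341.  308.  425.2 191.1 484.5 384.8 514.3 371.  525.1 366. ]
 [355.  302.  426.9 190.3 481.8 391.1 511.7 377.1 522.6 372. ]
 [363.  259.  427.9 184.9 456.2 403.8 486.7 389.4 497.9 384.2]
 [321.  225.  422.7 180.7 431.9 396.7 463.1 382.5 474.5 377.4]
 [183.  137.  405.4 169.7 363.8 366.5 396.9 353.2 408.9 348.3]
 [176.  118.  404.6 167.3 350.1 368.2 383.6 354.9 395.8 350. ]
 [136.   91.  399.6 163.9 328.2 359.4 362.3 346.3 374.7 341.5]]
```

View pics/w1.png

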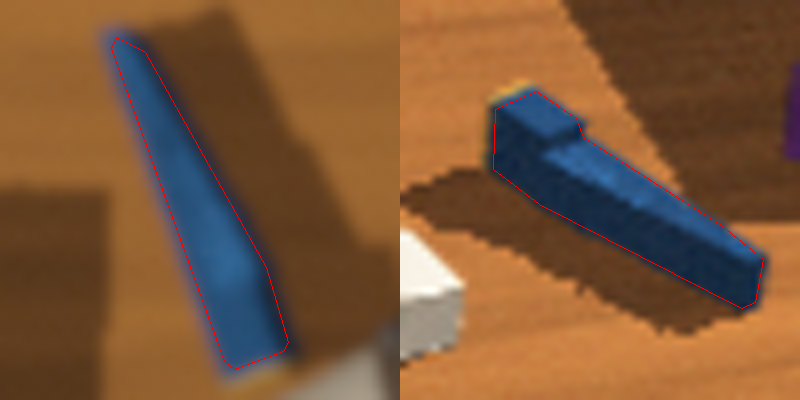

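The smallest wedge lies with its head at left-view px (255,330), tip at (115,40). Both views put the head centre at about (393,338) with yaw about 23 deg. Going to it now.

Request:
play_rows([
  [-3.5, 19.7, 0, 0, 0, -0.86],
  [-3.5, 19.7, 0, 0, 0, -0.86],
  [-3.5, 19.7, 0, 0, 0, -0.86],
  [-3.5, 19.7, 0, 0, 0, -0.86],
  [-3.5, 19.7, 0, 0, 0, -0.86],
  [-3.5, 19.7, 0, 0, 0, -0.86],
  [-3.5, 19.7, 0, 0, 0, -0.86],
  [-3.5, 19.7, 0, 0, 0, -0.86],
  [-3.5, 19.7, 0, 0, 0, -0.86],
  [-3.5, 19.7, 0, 0, 0, -0.86],
  [-3.5, 19.7, 0, 0, 0, -0.86],
  [-3.5, 19.7, 0, 0, 0, -0.86],
  [-3, 19.7, 0, 0, 0, -0.86],
  [0, 0, 0, 0, 0, 0],
  [0, 0, 0, 0, 0, 0],
  [0, 0, 0, 0, 0, 0],
])

```text
clock: 46.37
position: [394.0, 337.5, 146.3]
ee_rot: [-0.199, 0.98, -0.0, -0.0]
contact_force: [-0.0, 0.4, 0.0]
gripper_width: 64.2
grasp_force: 0.0
```

```bash
python3 st.py; python3 - <<'E'
from meas import *
d=get_image("scene")
for c in blobs(d,(98,120,40),(112,255,255),40): print(np.round(cen(c),1),cv2.contourArea(c))
E
```

```text
t 46.37 pos [394.  337.5 146.3] close-axis deg 112.9 z [-0.001 -0.001 -1.   ] j [ 1.02  0.32 -0.4  -0.   -0.85 -2.19] F [-0.   0.4  0. ] T [-0.025  0.035 -0.005] w 64.2 g 0.0
[475.2 191.5] 200.0
[571.8 189.8] 175.5
[409.5 177.4] 297.5
[334.2 171.1] 483.5
[540.  160.1] 143.0
[ 27.3 159.2] 2644.5
[384.8  57.7] 889.0
```

Request:
play_rows([
  [-0.8, 0.5, -25, 0, 0, 0],
  [0, 0, -35, 0, 0, 0],
  [0, 0, -25, 0, 0, 0],
  [0, 0, -15, 0, 0, 0],
  [0, 0, -8, 0, 0, 0],
  [0, 0, -4, 0, 0, 0],
  [0, 0, 0, 0, 0, 0],
  [0, 0, 0, 0, 0, 0],
])

```text
clock: 47.08
position: [393.6, 338.7, 35.7]
ee_rot: [-0.199, 0.98, 0.001, 0.001]
contact_force: [-0.1, -0.5, 0.9]
gripper_width: 64.1
grasp_force: 0.0
```

Request:
play_rows([
  [0, 0, 0, 0, 0, 0],
  [0, 0, 0, 0, 0, 0],
  [0, 0, 0, 0, 0, 0],
  [0, 0, 0, 0, 0, 0],
  [0, 0, 0, 0, 0, 0],
  [0, 0, 0, 0, 0, 0],
  [0, 0, 0, 0, 0, 0],
  [0, 0, 0, 0, 0, 0],
  [0, 0, 0, 0, 0, 0],
], gripper=0.1)

```text
clock: 47.83
position: [393.2, 338.8, 35.4]
ee_rot: [-0.199, 0.98, 0.0, 0.0]
contact_force: [-0.4, 0.2, 5.4]
gripper_width: 19.1
grasp_force: 70.9
```

```bash
python3 st.py
```

```text
t 47.83 pos [393.2 338.8  35.4] close-axis deg 112.9 z [ 0.001  0.001 -1.   ] j [ 1.02  0.48 -0.51  0.   -0.58 -2.2 ] F [-0.4  0.2  5.4] T [0.064 0.331 0.001] w 19.1 g 70.9
```

Request:
play_rows([
  [0, 0, 15, 0, 0, 0],
  [0, 0, 30, 0, 0, 0],
  [0, 0, 30, 0, 0, 0],
  [0, 0, 20, 0, 0, 0],
  [2.3, -28.2, 0, 0, 0, -0.27],
  [2.3, -28.2, 0, 0, 0, -0.27],
  [2.3, -28.2, 0, 0, 0, -0.27],
  [2.3, -28.2, 0, 0, 0, -0.27],
  [2.3, -28.2, 0, 0, 0, -0.27],
  [2.3, -28.2, 0, 0, 0, -0.27],
  [2.3, -28.2, 0, 0, 0, -0.27],
  [2.3, -28.2, 0, 0, 0, -0.27],
  [2.3, -28.2, 0, 0, 0, -0.27],
  [2.3, -28.2, 0, 0, 0, -0.27],
  [2.3, -28.2, 0, 0, 0, -0.27],
  [2.3, -28.2, 0, 0, 0, -0.27],
  [2.3, -28.2, 0, 0, 0, -0.27],
  [2.1, -28.2, 0, 0, 0, -0.31],
  [0, 0, 0, 0, 0, 0],
  [0, 0, 0, 0, 0, 0],
])

```text
clock: 49.5
position: [424.2, -57.7, 129.2]
ee_rot: [0.002, 1.0, -0.0, -0.001]
contact_force: [0.7, 0.9, -0.7]
gripper_width: 18.6
grasp_force: 69.9
```

```bash
python3 st.py; python3 - <<'E'
from h import *
t=get_image("top");s=get_image("scene")
a=cv2.resize(t["image"][160:280,320:440],(396,396),interpolation=2);b=cv2.resize(s["image"][130:250,230:350],(396,396),interpolation=2)
cv2.imwrite("pics/w2.png",np.hstack([a,b])[:,:,::-1])
E
```

```text
t 49.5 pos [424.2 -57.7 129.2] close-axis deg 89.8 z [-0.002 -0.    -1.   ] j [ 0.25  0.2  -0.63 -0.   -0.74 -1.82] F [ 0.7  0.9 -0.7] T [0.004 0.002 0.03 ] w 18.6 g 69.9
```

View pics/w2.png

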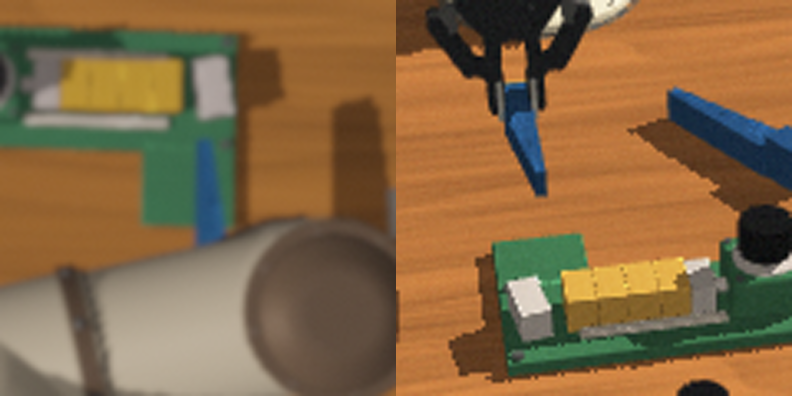

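The wedge is held level and straight, thin end towards the gap (tip at crop (205,145)). Lowering it onto the plate.

Request:
play_rows([
  [0, 3.2, -20, 0, 0, 0],
  [0, 0, -25, 0, 0, 0],
  [0, 0, -20, 0, 0, 0],
  [0, 0, -10, 0, 0, 0],
  [0, 0, -5, 0, 0, 0],
  [0, 0, 0, 0, 0, 0],
  [0, 0, 0, 0, 0, 0],
  [0, 0, 0, 0, 0, 0],
])

```text
clock: 50.27
position: [425.7, -52.6, 50.5]
ee_rot: [-0.001, 1.0, 0.0, 0.001]
contact_force: [-0.0, -0.1, -0.8]
gripper_width: 18.6
grasp_force: 69.9
```

```bash
python3 st.py
```

```text
t 50.27 pos [425.7 -52.6  50.5] close-axis deg 90.1 z [ 0.002  0.    -1.   ] j [ 0.26  0.35 -0.72  0.   -0.51 -1.83] F [-0.  -0.1 -0.8] T [-0.004 -0.005  0.037] w 18.6 g 69.9
```

Request:
play_rows([
  [0, -1.8, 0, 0, 0, 0],
  [0, 0, -1, 0, 0, 0],
  [0, 0, -1, 0, 0, 0],
  [0, 0, -0.5, 0, 0, 0],
  [0, 0, 0, 0, 0, 0],
  [0, 0, 0, 0, 0, 0],
])

```text
clock: 50.77
position: [425.0, -55.1, 47.3]
ee_rot: [0.0, 1.0, 0.0, 0.0]
contact_force: [0.6, 0.0, -0.7]
gripper_width: 18.9
grasp_force: 69.9
```

```bash
python3 st.py
```

```text
t 50.77 pos [425.  -55.1  47.3] close-axis deg 90.0 z [ 0.  0. -1.] j [ 0.25  0.35 -0.72  0.   -0.5  -1.82] F [ 0.6  0.  -0.7] T [-0.027 -0.005  0.027] w 18.9 g 69.9
```

Request:
play_rows([
  [4, 0, 0, 0, 0, 0],
  [6, 0, 0, 0, 0, 0],
  [6, 0, 0, 0, 0, 0],
  [6, 0, 0, 0, 0, 0],
  [4, 0, 0, 0, 0, 0],
  [0, 0, 0, 0, 0, 0],
  [0, 0, 0, 0, 0, 0],
])

```text
clock: 51.35
position: [451.6, -54.9, 47.3]
ee_rot: [0.0, 1.0, 0.0, 0.0]
contact_force: [-0.1, -0.1, 0.4]
gripper_width: 18.9
grasp_force: 70.0
```

```bash
python3 st.py
```

```text
t 51.35 pos [451.6 -54.9  47.3] close-axis deg 90.0 z [ 0.001  0.    -1.   ] j [ 0.24  0.39 -0.66  0.   -0.53 -1.81] F [-0.1 -0.1  0.4] T [ 0.011 -0.078  0.028] w 18.9 g 70.0
```

Request:
play_rows([
  [0, 1, -0.4, 0, 0, 0],
  [5, 0, 0, 0, 0, 0],
  [6, 0, 0, 0, 0, 0],
  [6, 0, 0, 0, 0, 0],
  [6, 0, 0, 0, 0, 0],
  [0, 0, 0, 0, 0, 0],
  [0, 0, 0, 0, 0, 0],
])

```text
clock: 51.93
position: [474.3, -54.1, 47.3]
ee_rot: [-0.0, 1.0, -0.0, 0.0]
contact_force: [-1.0, -1.5, 4.5]
gripper_width: 18.6
grasp_force: 70.6
```

```bash
python3 st.py
```

```text
t 51.93 pos [474.3 -54.1  47.3] close-axis deg 90.0 z [ 0.001 -0.    -1.   ] j [ 0.23  0.41 -0.6   0.   -0.56 -1.8 ] F [-1.  -1.5  4.5] T [-0.384  0.055 -0.027] w 18.6 g 70.6
```

Request:
play_rows([
  [4, 0, 0, 0, 0, 0],
  [4, 0, 0, 0, 0, 0],
  [4, 0, 0, 0, 0, 0],
  [4, 0, 0, 0, 0, 0],
  [0, 0, 0, 0, 0, 0],
  [0, 0, 0, 0, 0, 0],
])

```text
clock: 52.43
position: [489.0, -54.2, 47.4]
ee_rot: [-0.0, 1.0, -0.0, -0.001]
contact_force: [-2.2, -0.4, 8.6]
gripper_width: 18.8
grasp_force: 71.2
```

```bash
python3 st.py
```

```text
t 52.43 pos [489.  -54.2  47.4] close-axis deg 90.0 z [-0.002 -0.    -1.   ] j [ 0.22  0.43 -0.56  0.   -0.58 -1.79] F [-2.2 -0.4  8.6] T [-0.183  0.828 -0.005] w 18.8 g 71.2
```

Request:
play_rows([
  [2, 0, 0.5, 0, 0, 0],
  [2, 0, 0.5, 0, 0, 0],
  [2, 0, 0, 0, 0, 0],
  [2, 0, 0, 0, 0, 0],
  [0, 0, 0, 0, 0, 0],
  [0, 0, 0, 0, 0, 0],
])

```text
clock: 52.93
position: [498.0, -54.0, 47.6]
ee_rot: [0.0, 1.0, 0.0, -0.0]
contact_force: [-0.6, -0.6, -1.5]
gripper_width: 18.4
grasp_force: 69.9
```

```bash
python3 st.py
```

```text
t 52.93 pos [498.  -54.   47.6] close-axis deg 90.0 z [-0.  0. -1.] j [ 0.22  0.44 -0.54 -0.   -0.59 -1.79] F [-0.6 -0.6 -1.5] T [-0.057  0.034 -0.026] w 18.4 g 69.9
```

Request:
play_rows([
  [1.5, 0, 0, 0, 0, 0],
  [1.5, 0, 0, 0, 0, 0],
  [0, 0, 0, 0, 0, 0],
])

```text
clock: 53.18
position: [501.4, -54.0, 47.9]
ee_rot: [-0.0, 1.0, 0.0, 0.0]
contact_force: [-0.3, 0.1, -0.8]
gripper_width: 18.8
grasp_force: 69.9
```

Request:
play_rows([
  [1.5, 0, 0, 0, 0, 0],
  [1.5, 0, 0, 0, 0, 0],
  [0, 0, 0, 0, 0, 0],
])

```text
clock: 53.43
position: [504.4, -54.0, 48.0]
ee_rot: [0.0, 1.0, 0.0, 0.0]
contact_force: [0.6, -0.2, -0.9]
gripper_width: 18.8
grasp_force: 69.9
```

```bash
python3 st.py
```

```text
t 53.43 pos [504.4 -54.   48. ] close-axis deg 90.0 z [ 0.001  0.    -1.   ] j [ 0.21  0.45 -0.53  0.   -0.6  -1.78] F [ 0.6 -0.2 -0.9] T [-0.035  0.007 -0.053] w 18.8 g 69.9
```

Request:
play_rows([
  [1, 0, -0.7, 0, 0, 0],
  [1, 0, 0, 0, 0, 0],
  [0, 0, 0, 0, 0, 0],
])

```text
clock: 53.68
position: [505.7, -54.1, 47.4]
ee_rot: [-0.0, 1.0, -0.0, -0.0]
contact_force: [-2.4, -0.1, 3.4]
gripper_width: 18.7
grasp_force: 70.5
```

Request:
play_rows([
  [1, 0, 0, 0, 0, 0],
  [1, 0, 0, 0, 0, 0],
  [0, 0, 0, 0, 0, 0],
])

```text
clock: 53.93
position: [507.3, -54.1, 47.4]
ee_rot: [-0.0, 1.0, -0.0, -0.001]
contact_force: [-2.3, 0.8, 4.6]
gripper_width: 18.5
grasp_force: 71.0
```

Request:
play_rows([
  [1, 0, 0, 0, 0, 0],
  [1, 0, 0, 0, 0, 0],
  [0, 0, 0, 0, 0, 0],
])

```text
clock: 54.18
position: [508.5, -54.0, 47.4]
ee_rot: [-0.0, 1.0, -0.0, -0.002]
contact_force: [-5.2, 2.4, 7.0]
gripper_width: 18.3
grasp_force: 71.3
```

Request:
play_rows([
  [1, 0, 0, 0, 0, 0],
  [1, 0, 0, 0, 0, 0],
  [0, 0, 0, 0, 0, 0],
])

```text
clock: 54.43
position: [509.5, -53.9, 47.4]
ee_rot: [-0.0, 1.0, -0.0, -0.003]
contact_force: [-6.5, 3.5, 10.1]
gripper_width: 18.9
grasp_force: 71.6
```

```bash
python3 st.py
```

```text
t 54.43 pos [509.5 -53.9  47.4] close-axis deg 90.0 z [-0.005 -0.    -1.   ] j [ 0.21  0.46 -0.51 -0.   -0.61 -1.78] F [-6.5  3.5 10.1] T [1.174 2.185 0.214] w 18.9 g 71.6
```

The wedge meets the wall as predicted. I'll release it, go behind the head and push on its end with closed fingers.

Request:
play_rows([
  [0, 0, 0, 0, 0, 0],
  [0, 0, 0, 0, 0, 0],
  [0, 0, 0, 0, 0, 0],
  [0, 0, 15, 0, 0, 0],
  [0, 0, 25, 0, 0, 0],
  [0, 0, 10, 0, 0, 0],
  [-20, 0, 0, 0, 0, 0],
  [-20, 0, 0, 0, 0, 0],
  [-10, 0, 0, 0, 0, 0],
  [0, 0, 0, 0, 0, 0],
], gripper=0.5)

```text
clock: 55.27
position: [460.0, -54.2, 97.1]
ee_rot: [0.0, 1.0, 0.0, -0.001]
contact_force: [0.0, 0.4, 0.5]
gripper_width: 42.8
grasp_force: 0.0
```

Request:
play_rows([
  [0, 0, 0, 0, 0, 0],
  [0, 0, 0, 0, 0, 0],
  [0, 0, 0, 0, 0, 0],
  [0, 0, 0, 0, 0, 0],
  [0, 0, 0, 0, 0, 0],
  [0, 0, 0, 0, 0, 0],
  [0, 0, -20, 0, 0, 0],
  [0, 0, -20, 0, 0, 0],
  [0, 0, -10, 0, 0, 0],
  [0, 0, 0, 0, 0, 0],
  [0, 0, 0, 0, 0, 0],
], gripper=0)

```text
clock: 56.18
position: [461.9, -54.1, 46.9]
ee_rot: [-0.0, 1.0, -0.0, -0.001]
contact_force: [-0.1, 0.0, 0.7]
gripper_width: 0.3
grasp_force: 0.0
```

```bash
python3 st.py
```

```text
t 56.18 pos [461.9 -54.1  46.9] close-axis deg 90.0 z [-0.001 -0.    -1.   ] j [ 0.23  0.4  -0.63  0.   -0.54 -1.81] F [-0.1  0.   0.7] T [ 0.033  0.01  -0.014] w 0.3 g 0.0
```

Request:
play_rows([
  [5, 0.5, 0, 0, 0, 0],
  [6, 0, 0, 0, 0, 0],
  [5, 0, 0, 0, 0, 0],
  [2, 0, 0, 0, 0, 0],
  [0, 0, 0, 0, 0, 0],
])

```text
clock: 56.6
position: [480.5, -53.5, 47.5]
ee_rot: [0.0, 1.0, 0.0, 0.0]
contact_force: [0.7, -0.8, -0.0]
gripper_width: -0.5
grasp_force: 0.1
```

Request:
play_rows([
  [1, 0, 0, 0, 0, 0],
  [1, 0, 0, 0, 0, 0],
  [0, 0, 0, 0, 0, 0],
])

```text
clock: 56.85
position: [480.9, -53.8, 47.1]
ee_rot: [0.0, 1.0, -0.0, -0.001]
contact_force: [-3.0, -0.8, 2.9]
gripper_width: -0.1
grasp_force: 1.7
```

Request:
play_rows([
  [1, 0, 0, 0, 0, 0],
  [1, 0, 0, 0, 0, 0],
  [0, 0, 0, 0, 0, 0],
])

```text
clock: 57.1
position: [481.7, -54.0, 46.8]
ee_rot: [0.0, 1.0, -0.0, -0.003]
contact_force: [-6.6, 0.8, 4.3]
gripper_width: 0.2
grasp_force: 3.1
```

Request:
play_rows([
  [1, 0, 0, 0, 0, 0],
  [1, 0, 0, 0, 0, 0],
  [0, 0, 0, 0, 0, 0],
])

```text
clock: 57.35
position: [482.0, -54.1, 46.6]
ee_rot: [0.001, 1.0, -0.001, -0.004]
contact_force: [-9.9, 0.4, 6.2]
gripper_width: 0.0
grasp_force: 4.5
```

```bash
python3 st.py
```

```text
t 57.35 pos [482.  -54.1  46.6] close-axis deg 89.9 z [-0.009 -0.001 -1.   ] j [ 0.22  0.43 -0.58 -0.   -0.58 -1.79] F [-9.9  0.4  6.2] T [ 0.206  2.485 -0.003] w 0.0 g 4.5
```

Request:
play_rows([
  [1, 0, 0, 0, 0, 0],
  [1, 0, 0, 0, 0, 0],
  [0, 0, 0, 0, 0, 0],
])

```text
clock: 57.6
position: [482.2, -54.4, 46.2]
ee_rot: [0.001, 1.0, -0.001, -0.006]
contact_force: [-10.8, 1.0, 8.7]
gripper_width: -0.0
grasp_force: 6.1
```

Request:
play_rows([
  [1, 0, 0, 0, 0, 0],
  [1, 0, 0, 0, 0, 0],
  [0, 0, 0, 0, 0, 0],
])

```text
clock: 57.85
position: [482.3, -54.5, 46.0]
ee_rot: [0.001, 1.0, -0.001, -0.008]
contact_force: [-15.5, 3.1, 11.2]
gripper_width: -0.0
grasp_force: 7.7
```

Request:
play_rows([
  [1, 0, 0, 0, 0, 0],
  [0, 0, 0, 0, 0, 0],
  [0, 0, 0, 0, 0, 0],
])

```text
clock: 58.1
position: [482.4, -54.6, 45.8]
ee_rot: [0.001, 1.0, -0.001, -0.009]
contact_force: [-17.1, 2.7, 11.6]
gripper_width: -0.1
grasp_force: 8.4
```

```bash
python3 st.py; python3 - <<'E'
from h import *
t=get_image("top");s=get_image("scene")
a=cv2.resize(t["image"][150:250,300:420],(396,330),interpolation=2);b=cv2.resize(s["image"][160:250,240:348],(396,330),interpolation=2)
cv2.imwrite("pics/f1.png",np.hstack([a,b])[:,:,::-1])
E
```

```text
t 58.1 pos [482.4 -54.6  45.8] close-axis deg 89.8 z [-0.019 -0.002 -1.   ] j [ 0.22  0.43 -0.57 -0.   -0.59 -1.79] F [-17.1   2.7  11.6] T [0.827 4.576 0.037] w -0.1 g 8.4
```

View pics/f1.png

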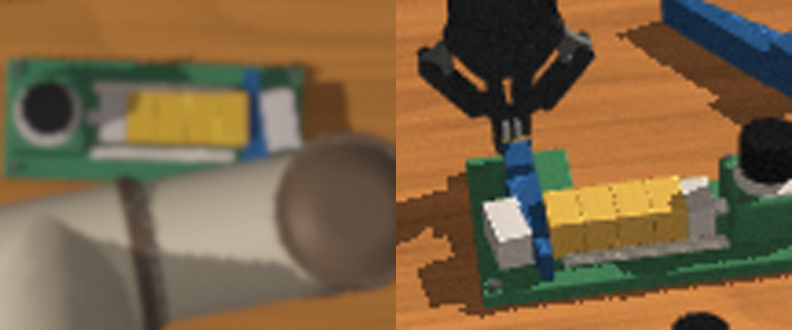

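The wedge is seated between the wall and the row, and holds still at 17 N. One last firm hold, then I'll withdraw.

Request:
play_rows([
  [0.8, 0, 0.5, 0, 0, 0],
  [0, 0, 0, 0, 0, 0],
  [0, 0, 0, 0, 0, 0],
  [0, 0, 0, 0, 0, 0],
  [0, 0, 0, 0, 0, 0],
])

```text
clock: 58.62
position: [482.5, -54.7, 45.8]
ee_rot: [0.001, 1.0, -0.001, -0.01]
contact_force: [-17.0, 3.2, 9.5]
gripper_width: 0.3
grasp_force: 8.6
```

Request:
play_rows([
  [-4, 0, 0, 0, 0, 0],
  [-8, 0, 0, 0, 0, 0],
  [-15, 0, 0, 0, 0, 0],
  [-5, 0, 20, 0, 0, 0],
  [0, 0, 30, 0, 0, 0],
  [0, 0, 30, 0, 0, 0],
  [0, -20, 30, 0, 0, 0],
  [0, -40, 0, 0, 0, 0],
  [0, -40, 0, 0, 0, 0],
  [0, -40, 0, 0, 0, 0],
  [0, -40, 0, 0, 0, 0],
  [0, 0, 0, 0, 0, 0],
  [0, 0, 0, 0, 0, 0],
])

```text
clock: 59.7
position: [460.6, -235.6, 157.9]
ee_rot: [0.002, 1.0, -0.0, 0.002]
contact_force: [0.5, 0.0, 0.0]
gripper_width: -0.0
grasp_force: 0.0
```

```bash
python3 st.py; python3 - <<'E'
from meas import *
t,s=run()
a=cv2.resize(t["image"][150:250,300:420],(396,330),interpolation=2);b=cv2.resize(s["image"][160:250,240:348],(396,330),interpolation=2)
cv2.imwrite("pics/f2.png",np.hstack([a,b])[:,:,::-1])
E
```

```text
t 59.7 pos [ 460.6 -235.6  157.9] close-axis deg 89.8 z [ 0.003 -0.001 -1.   ] j [-0.16  0.3  -0.39  0.   -0.87 -1.42] F [0.5 0.  0. ] T [ 0.057 -0.009 -0.019] w -0.0 g 0.0
brass top [357. 186.] [581.1   3.1] rect [581.8   3.5] [40.7 94.3] 1.6
brass top [286. 136.] [711.7 198.9] rect [711.  199.4] [27.3 18.5] 64.6
brass top [283. 120.] [757.5 209.7] rect [757.2 209.9] [22.6 19.3] 2.3
brass sc [393. 239.] [687.2 225.3] rect [687.2 225.5] [22.1 31.6] 72.9
brass sc [299. 218.] [558.5  10.6] rect [560.1  11.8] [72.9 98.8] 0.8
brass sc [355. 180.] [412.5 196.4] rect [414.  195.3] [19.4 70.5] 73.4
white top [258. 224.] [471.8 263.8] rect [471.8 263.9] [41.5 25.6] 12.0
white top [506. 227.] [ 481. -397.] rect [ 479.7 -422.5] [199.2  96.4] 63.2
white top [461. 209.] [ 525.6 -276.7] rect [ 522.2 -266.9] [73.5 50.8] 80.3
white top [351. 196.] [552.9  17.5] rect [551.7  22.9] [  8.1 107.4] 1.6
white top [384. 186.] [583.3 -71.7] rect [583.2 -71.7] [43.3 20.6] 8.9
white top [453. 129.] [ 744.6 -257.6] rect [ 744.4 -257.4] [51.7 75.4] 32.7
white sc [193. 274.] [ 713.4 -254.6] rect [ 717.8 -253.7] [107.7  53.4] 10.0
white sc [270. 219.] [548.  -65.8] rect [547.3 -66.1] [46.4 22.6] 10.4
white sc [205. 212.] [ 482.6 -228.6] rect [ 482.7 -228.7] [71.4 24.6] 5.2
white sc [385. 189.] [468.5 268.3] rect [470.8 268.9] [30.5 74.1] 87.6
blue top [299. 265.] [364.4 150.2] rect [353.1 143.3] [164.4  28.1] 34.6
blue top [378. 204.] [533.2 -55.3] rect [548.9 -55.3] [94.6 21.5] 1.0
blue sc [276. 214.] [523.8 -47.6] rect [533.8 -50. ] [161.1  22.9] 0.2
blue sc [334. 171.] [346.8 147.9] rect [338.4 151.7] [195.7  70.6] 30.9
```

View pics/f2.png

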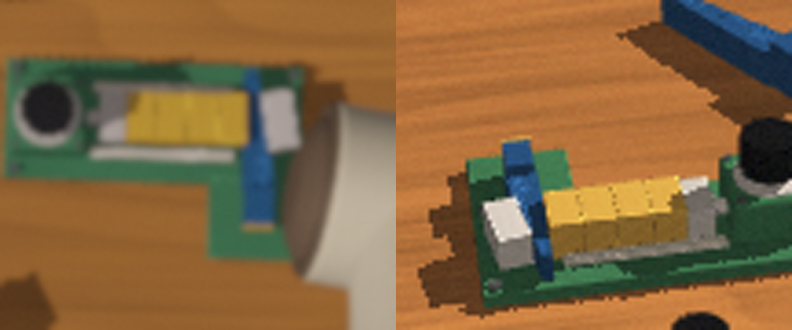

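The final view shows the knob untouched, four blanks tight against the jaw at crop (190,115), and the wedge flat and straight at (260,150). The robot is clear of everything.

```bash
python3 -c "
from bench import *
print(job_done())"
```

```text
the job is handed in; nothing more can be done
None
```

I handed the job in at about 60 s, with no verdict returned: the cam knob rests in its notch, all four brass blanks are packed against the jaw (no fillers needed), and the smallest blue wedge is driven tight at about 17 N; I kept clear of the bystanders.

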